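# Clamp a power module in the board holder with its star wheel

## Robot

A 6-joint arm with a two-finger parallel gripper is mounted at the origin on the work surface. World frame = base frame: x ahead of the robot, y to its left, z up, the work surface at z = 0. Lengths are in mm, angles in rad, forces in N, time in s.
With the tool pointing down it reaches from about 275 to 750 mm from the base axis. Payload 10.2 kg.
Tool frame: the origin (TCP) lies midway between the tips of the shut fingers; the grasp point (between the pads) lies grasp_offset behind it (grasp_offset is the distance from the TCP to the grasp point, in mm); x points along the fingers, z is the direction in which the jaws open and shut, and the axes are right-handed (so a half turn about x gives the same grasp; the last joint's range is limited). The gripper opens to 85 mm and grips with 20 to 120 N. Pads are 22 mm wide; open, the fingers measure 114 mm over their backs; the gripper's body (76 mm by 85 mm) begins 54 mm behind the grasp point. The pads swing forward as they close: fully open they stand 13 mm farther back than shut.
Start: joints at [-1.375, 0.313, 1.498, -0, 1.331, -0.223], TCP at [213.487, -479.64, 231.294] pointing down, gripper open.
Joint ranges: [-2.94, 2.94], [-0.97, 2.17], [0.19, 2.56], [-1.23, 4.37], [0.02, 3.11], [-2.88, 2.88]. Speed limits (rad/s): [2.39, 2.39, 3.01, 3.14, 3.14, 3.14].

## Interface

Orientations are given as a unit quaternion [w, x, y, z].
In Python, from rig import sense, capture, calibration, finish_job, grasp_offset gives the robot as it stands.
- The arm moves only by the shell command python3 -m jog 'ROWS' [FORCE]. ROWS is JSON, a list of rows, each an object with "linear": the shift along the tool's x, y, z scaled (see below), a list of three; "rotation": the turn, a rotation vector about the tool's x, y, z scaled (see below), a list of three; "grip": the finger opening in mm, from 0 to 85.4. A call has 1 to 20 rows; each row is the pose to reach, as a shift and turn from the pose measured when the call began, along the tool's axes at that moment; what a row does not reach only later rows make up. The controller multiplies each number of a shift by 0.3 m and each number of a turn by 0.5 rad. A row lasts 1/12 s, in which the tool goes at most 41.7 mm and 7.16 degrees, less where a joint would pass 70% of its speed; a pose out of reach is approached as far as the arm can. A call with a number of a shift or a turn outside -1 to 1 is refused whole. A call with a gripper value outside its range is refused whole. The fingers move at their own pace and stop on an object; FORCE is the grip in N (left out, the last holds). Time passes only in rows, so rows that repeat a pose let the fingers close. It gives the time, the measured TCP pose, the force and the opening at its end, in the units of the state.
- sense(): the state, without advancing time (a new reading comes with each control period).
- capture(name): name is "side" or "top"; returns (picture, depth): 400x640x3 uint8, red, green, blue; 400x640 float32, mm along the optical axis (not along the pixel's ray), 0 where there is no reading.
- calibration(name): a dict with "intrinsics" (3x3 intrinsics, pixels), "world_from_camera" (4x4, takes a point from camera to world coordinates). Camera axes: x right, y up, looking along -z (the intrinsics and any distortion apply to the point x, -y, -z); pixel columns grow to the right and rows downward; lengths in mm; the calibration is good to about 2 mm. A picture is of the moment at which its call begins. calibration takes no time and is no camera call.
- finish_job(): hands the job in, once; it reports no verdict.
The state is a dict: "time_s": time; "joints": joint angles; "dq": joint speeds; "tau": joint torques, N m; "eef_pos": TCP position; "ee_rot": TCP orientation; "force": force on the tool from outside, world axes, zero at the start; "wrist_torque": the same for the moment, N m; "grip_width": opening from 0.0 (shut) to 1.0 (fully open).
Only numpy, scipy, OpenCV 4.12 (cv2) and the standard library are available. Lean on these libraries where they do the work, as an engineer would, in place of code of your own. Each camera call takes 0.05 s, during which the arm holds its last target.

## Task

Pick up the power module by its transformer and set it flat on the bed of the board clamp, squarely between the jaw and the end stop. Let go, then advance the star wheel clockwise by pushing spoke after spoke with the side of the closed gripper until the jaw holds the module snugly against the end stop: you should feel the push clearly stiffen, but do not force it, for the board cracks. Move the jaw by the wheel only, and leave the other things on the bench as they are.

Things in the scene. Friction and masses are not known exactly. Their poses are not given: they have to be found in the camera images.
- module: power module 84 mm (its x) x 56 mm (its y), 48 mm high, 150 to 310 g, lying flat: aluminium base, green board (top 14 mm above the underside), in its middle a black and yellow transformer 30 mm (x) x 34 mm (y), 14 to 48 mm above the underside: grip that along x, fingertips no lower than 26 mm above the underside (small parts up to 25 mm high near the corners). Origin under its centre, z up.
- fixture: the board clamp, fixed. Origin at bench level under the bed centre, z up; it clamps along its y. Base plate 100 mm wide (x), from y = -200 to +115 mm; aluminium bed 96 mm wide, y = -40 to +110 mm, its top 30 mm above the bench. Jaw on the bed's -y side, end stop on its +y side, star wheel at y = -135 mm.
- bed_center (a point): middle of the bed, on its top face, axes as the clamp's. The module goes here, underside on the bed, its x along the clamp's x (either way round), within about 5 mm. The end stop, a steel block 24 mm high (knob on it to 34 mm) on the bed's +y side, has its flat face 36 to 42 mm from here; no reading tells where exactly.
- jaw: sliding steel jaw, 84 mm wide, rising 27 mm above the bed. Origin: middle of the lower edge of its rubber pressing face, which looks to +y (axes as the clamp's), at first 38 to 45 mm from the bed centre. 1 rad of the wheel moves it 8 mm to +y; 2.4 to 4.2 rad from start to clamped. The pad is stiffly sprung: 20 N per mm. It slides the module along the bed to the end stop.
- star_wheel: star wheel, vertical axis, 5 equal straight spokes, one along its own x, the others 72 degrees apart. Origin on the axis 62 mm above the bench, z up. Spokes: 10 mm steel rods, centre lines 13 mm above the origin, ending in 18 mm black balls 74 mm from the axis. Hub 44 mm across, top 25 mm above the origin. Below the hub a gear housing 50 x 50 mm. Clockwise from above (yaw falls) closes the jaw.
- wheel_axis (a point): point on the wheel's axis at spoke height. Feel of the wheel: running free takes a push of about 5.7 N at 56 mm from the axis (friction 0.32 N m; it stays where left, also clamped). 1 N at the jaw adds 8 N mm: the right grip, about 20 N at the jaw (at least 10 N), is a push of 8.5 N at 56 mm. Above 35 N (10.7 N push) the module cracks. Pushes over 25 N damage the wheel.
- guard (a point): middle of the top of the grey flat guard plate, 102 mm above the bench, axes as the clamp's: 190 mm (x) x 72 mm (y) x 4 mm, on two posts. It covers the half of the wheel nearest the jaw up to 12 mm from the axis, so nothing can come down there: the spokes can be pushed only in the open half, on the -y side of the axis, and each push turns the wheel less than half a turn.
- spool: bystander, leave alone: green plastic solder spool, 60 mm across, 28 mm high, origin under its centre
- flux_bottle: bystander, leave alone: white bottle, 44 mm across, 110 mm high, origin under its centre
- screwdriver: bystander, leave alone: screwdriver lying on the bench, about 200 mm long along its x axis
- brush: bystander, leave alone: cleaning brush lying on the bench, 150 mm long along its x axis
- bare_board: bystander, leave alone: thin spare circuit board lying flat, 85 x 55 mm, 15 mm high over its connector, no transformer, origin under its centre
- tin: bystander, leave alone: open metal tin, 64 mm across, 50 mm high, origin under its centre
Not all that is in view belongs to the job. Leave any blue, pink or red look-alike of the module alone.

How it is judged:
By the outcome, as a careful person would: the job done as asked, in the order asked, and still so for the second after the job is handed in, with the robot touching nothing.
It also fails if it takes over 72 s, if anything falls off the work surface, if the arm or the gripper's body presses on something with over 40 N, if the wrist force passes 120 N, or if a joint passes its speed limit or range.

## Working session

There is one attempt and no reset: what is moved stays moved. The work goes in short steps, Python scripts to look and compute and a shell command to move; the robot and the scene stay as the last step left them, time stands still between calls to the robot, and variables do not carry over. Pictures are saved under pics/ and viewed, and the job is handed in when it is done.

```bash
ls; mkdir -p pics
python3 - <<'E'
from rig import sense,capture,calibration,grasp_offset
import cv2,numpy as np
print(sense());print(grasp_offset)
for n in("side","top"):
    im,d=capture(n);cv2.imwrite(f"pics/{n}0.png",im[:,:,::-1]);np.savez(f"{n}0.npz",im=im,d=d)
    print(n,calibration(n))
E
```

```text
pics
{'time_s': 0.0, 'joints': array([-1.37536844e+00,  3.13420726e-01,  1.49846718e+00,  1.89282124e-06,
        1.33100706e+00, -2.23373967e-01]), 'dq': array([-0.00049949,  0.00125988,  0.00077361,  0.0013699 ,  0.00179952,
        0.00039565]), 'tau': array([-1.52100124e-04, -4.12271690e+01, -2.59740722e+01, -2.08260294e-04,
        4.22886136e-03,  5.78138497e-05]), 'eef_pos': array([ 213.44760022, -479.35456464,  230.73873177]), 'ee_rot': array([ 0.59269404,  0.38547144,  0.5933351 , -0.38481034]), 'force': array([-0.04427333, -0.13415812,  0.77853778]), 'wrist_torque': array([0.0158021 , 0.0090064 , 0.03711607]), 'grip_width': 1.0017516768175068}
18.700000000000003
side {'intrinsics': array([[458.89015639,   0.        , 321.78727692],
       [  0.        , 458.89015639, 208.29763576],
       [  0.        ,   0.        ,   1.        ]]), 'world_from_camera': array([[-9.35489811e-01,  2.81788706e-01, -2.13199291e-01,
         2.39757099e+02],
       [-3.53237176e-01, -7.30286954e-01,  5.84725972e-01,
         8.87596247e+02],
       [ 9.07251436e-03,  6.22315105e-01,  7.82714251e-01,
         1.18536573e+03],
       [ 0.00000000e+00,  0.00000000e+00,  0.00000000e+00,
         1.00000000e+00]])}
top {'intrinsics': array([[484.76423146,   0.        , 310.2695847 ],
       [  0.        , 484.76423146, 200.1558681 ],
       [  0.        ,   0.        ,   1.        ]]), 'world_from_camera': array([[-1.86147612e-02,  9.98392016e-01, -5.35431900e-02,
         4.69374817e+02],
       [-9.99811345e-01, -1.88848502e-02, -4.54276594e-03,
         7.81110165e+01],
       [-5.54661637e-03,  5.34485264e-02,  9.98555201e-01,
         1.76181200e+03],
       [ 0.00000000e+00,  0.00000000e+00,  0.00000000e+00,
         1.00000000e+00]])}
```

View pics/top0.png

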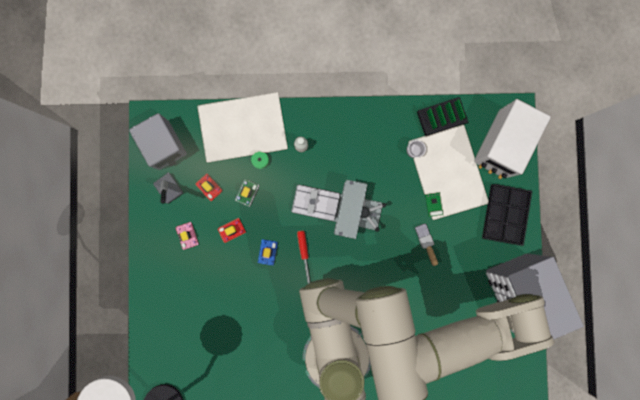

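View pics/side0.png

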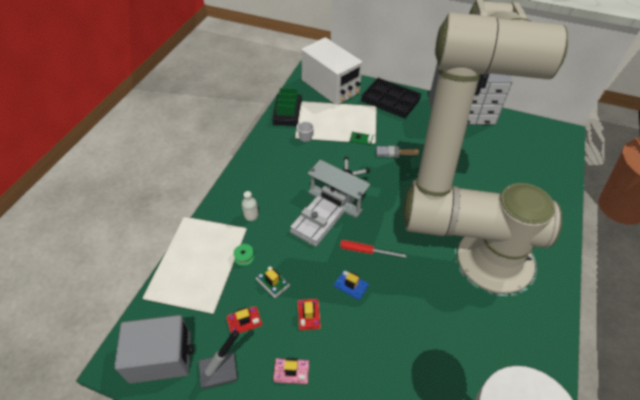

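Candidates in the top view:
- Green board with transformer at (246,192).
- Red boards at (208,187) and (231,230).
- Blue at (267,252).
- Pink at (186,235).
- Bare green board at (434,205), no transformer.

By the description I choose (246,192). I'll check it in a close crop.

Run:
```python
import cv2,numpy as np
a=np.load("top0.npz")['im'][:,:,::-1];b=np.load("side0.npz")['im'][:,:,::-1]
def crop(im,x,y,w,h,s): return cv2.resize(im[y:y+h,x:x+w],None,fx=s,fy=s,interpolation=cv2.INTER_CUBIC)
cv2.imwrite("pics/mod.png",np.hstack([crop(a,226,172,40,40,10),crop(b,252,262,40,40,10)]))
cv2.imwrite("pics/fixt.png",crop(a,285,165,105,80,7))
cv2.imwrite("pics/fixs.png",crop(b,280,150,100,100,6))
```

```text
(no output)
```

View pics/mod.png

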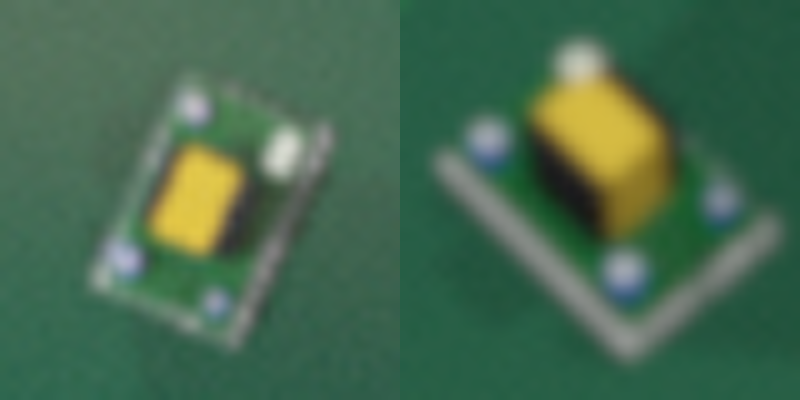

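View pics/fixt.png

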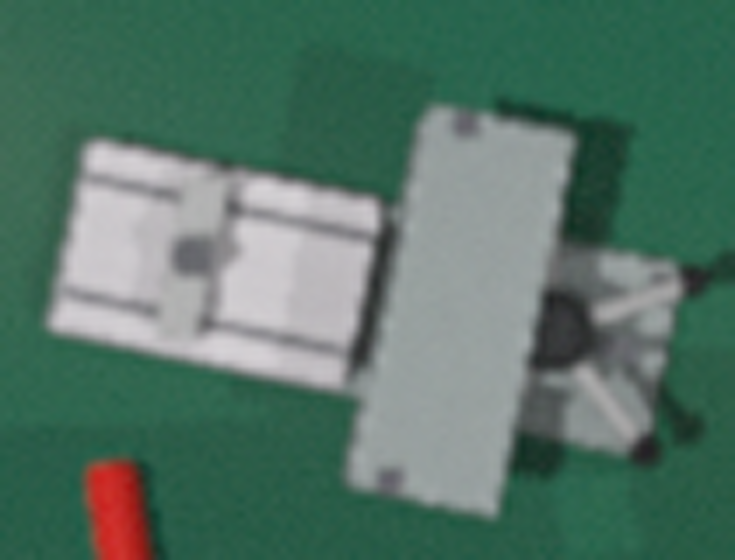

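View pics/fixs.png

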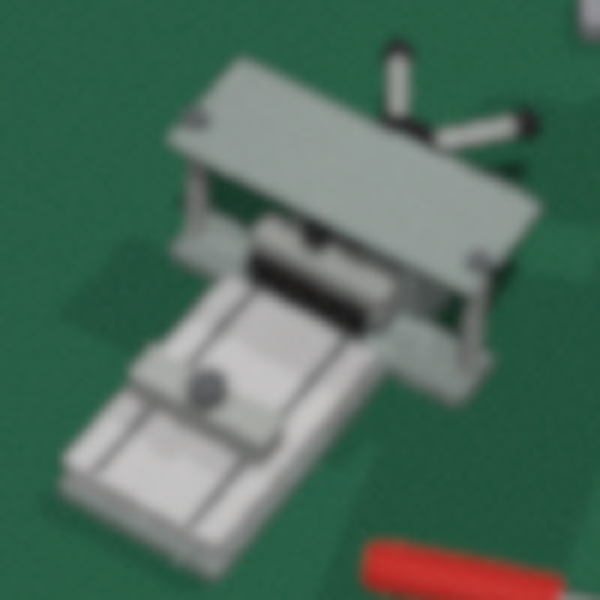

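Choice confirmed: (246,192) has a green board on an aluminium base with a yellow transformer. The clamp's bed points left (the end-stop bar with its knob is at about (313,200)). The guard is at about (350,209), the wheel hub at about (365,212), and two spokes show in the open half. Next I'll measure.

```bash
cat > h.py <<'E'
import numpy as np,cv2
from rig import sense,capture,calibration
from scipy.spatial.transform import Rotation as R
C={n:calibration(n) for n in("side","top")}
def plane(n,uv,z):
    K=C[n]["intrinsics"];T=C[n]["world_from_camera"]
    uv=np.atleast_2d(np.asarray(uv,float))
    d=np.c_[(uv[:,0]-K[0,2])/K[0,0],-(uv[:,1]-K[1,2])/K[1,1],-np.ones(len(uv))]@T[:3,:3].T
    return T[:3,3]+d*((z-T[2,3])/d[:,2])[:,None]
def proj(n,P):
    K=C[n]["intrinsics"];T=C[n]["world_from_camera"]
    c=(np.atleast_2d(P)-T[:3,3])@T[:3,:3]
    return np.c_[K[0,0]*c[:,0]/-c[:,2]+K[0,2],K[1,1]*-c[:,1]/-c[:,2]+K[1,2]]
def cloud(n,d):
    K=C[n]["intrinsics"];T=C[n]["world_from_camera"]
    v,u=np.indices(d.shape)
    c=np.stack([(u-K[0,2])/K[0,0]*d,-(v-K[1,2])/K[1,1]*d,-d],-1)
    P=c@T[:3,:3].T+T[:3,3];P[d==0]=np.nan
    return P
E
python3 - <<'E'
from h import *
for n in("top","side"):
    z=np.load(n+"0.npz");im=z['im'].astype(int);P=cloud(n,z['d'])
    print(n,"table z",np.nanmedian(P[...,2][240:260,160:200] if n=="top" else P[260:280,400:420,2]))
    yel=(im[...,0]>140)&(im[...,1]>110)&(im[...,2]<110)
    box=np.zeros(yel.shape,bool)
    if n=="top": box[172:212,226:266]=1
    else: box[262:302,252:292]=1
    m=yel&box&(P[...,2]>43)
    print("yellow top",m.sum(),np.median(P[m],0),P[m].mean(0))
    u=np.argwhere(yel&box)[:,::-1]
    m2=box&(P[...,2]>5); print("module all",m2.sum(),np.nanmin(P[m2],0),np.nanmax(P[m2],0))
c=np.array
f=lambda a,o,s:(c(a)+.5)/s-.5+c(o)
g=plane("top",f([(427,105),(577,130),(498,518),(348,488)],(285,165),7),102);print("guard",g,g.mean(0))
print([np.linalg.norm(g[i]-g[i-1]) for i in range(4)])
b=plane("top",f([(85,140),(48,330)],(285,165),7),30);print("bedend",b,b.mean(0),np.linalg.norm(b[0]-b[1]))
gs=plane("side",f([(242,57),(540,207),(465,290),(168,135)],(280,150),6),102);print("guard side",gs,gs.mean(0))
bs=plane("side",f([(65,470),(213,560)],(280,150),6),30);print("bedend side",bs,bs.mean(0))
w=plane("top",f([(692,278),(645,450)],(285,165),7),75+0);print("balls",w)
ws=plane("side",f([(397,50),(526,125)],(280,150),6),75);print("balls side",ws)
h=plane("top",f([(562,330)],(285,165),7),87);print("hub",h)
mt=plane("top",f([(190,75),(330,125),(235,345),(95,285)],(226,172),10),12);print("mod",mt,mt.mean(0))
tt=plane("top",f([(190,145),(245,165),(205,255),(148,230)],(226,172),10),48);print("tr",tt.mean(0),tt)
ts=plane("side",f([(185,75),(265,130),(215,185-20),(130,105)],(252,262),10),48)
ts=plane("side",f([(580-400,75),(672-400,130),(605-400,182),(530-400,105)],(252,262),10),48);print("tr side",ts.mean(0),ts)
E
```

```text
top table z 0.7011421308403669
yellow top 49 [594.6581464  316.20928449  48.50284065] [595.47733745 315.88364939  48.78480346]
module all 451 [527.8990058  248.72250743   5.00363241] [671.83168481 391.62898616  58.83013209]
side table z -0.5122097764615319
yellow top 76 [598.65735274 313.36272684  47.84033457] [598.15173539 313.72741341  48.12353294]
module all 551 [528.80683173 232.72189686   5.00819325] [660.26395728 370.42835131  54.77701611]
guard [[ 626.8847825   -36.90982689  102.        ]
 [ 613.17297913 -110.15775383  102.        ]
 [ 424.17787922  -66.95593881  102.        ]
 [ 440.12038266    5.83075879  102.        ]] [526.08900588 -52.04819019 102.        ]
[np.float64(191.59253302792666), np.float64(74.52028148464059), np.float64(193.86991673083267), np.float64(74.5121920472088)]
bedend [[619.08538548 133.52763917  30.        ]
 [522.14901742 154.08385773  30.        ]] [570.61720145 143.80574845  30.        ] 99.09196523906137
guard side [[ 613.83601653 -113.45372562  102.        ]
 [ 428.72233018  -67.20207172  102.        ]
 [ 448.01082317    1.06108809  102.        ]
[... 416 characters left out ...]
   ]]
hub [[ 515.64896878 -102.00375019   87.        ]]
mod [[644.33420134 322.90630145  12.        ]
 [625.17694773 272.35518405  12.        ]
 [546.05213712 307.74259145  12.        ]
 [568.73124668 358.16418638  12.        ]] [596.07363322 315.29206583  12.        ]
tr [596.64255883 315.88471983  48.        ] [[615.8011765  318.15334171  48.        ]
 [608.31241035 298.71062826  48.        ]
 [576.5971505  313.27818092  48.        ]
 [585.85949798 333.39672843  48.        ]]
tr side [599.58677433 312.10550419  48.        ] [[610.56955307 299.52408227  48.        ]
 [578.65908945 306.59957109  48.        ]
 [589.41115253 328.68924924  48.        ]
 [619.70730227 313.60911415  48.        ]]
```

```bash
cat >> h.py <<'E'
def go(x,y,z,yaw=None):
    """print jog numbers to reach world TCP x,y,z, tool down with tool z axis at yaw(deg, mod 180)"""
    s=sense();q=np.asarray(s["ee_rot"]);r=R.from_quat(q[[1,2,3,0]]);M=r.as_matrix()
    p=np.asarray(s["eef_pos"]);lin=M.T@(np.array([x,y,z])-p)/300
    cur=np.degrees(np.arctan2(M[1,2],M[0,2]))
    out=np.zeros(3)
    if yaw is not None:
        dy=(yaw-cur+90)%180-90
        a=np.radians(cur+dy);zx=np.array([np.cos(a),np.sin(a),0]);X=np.array([0,0,-1.])
        T=np.c_[X,np.cross(zx,X),zx]
        out=(r.inv()*R.from_matrix(T)).as_rotvec()/0.5
    print("pos",p.round(1),"zyaw",cur.round(1),"tilt x",M[:,0].round(3),"F",np.round(s["force"],2),"t",round(s["time_s"],2),"grip",round(s["grip_width"]*85.4,1))
    print("lin",lin.round(4),"rot",out.round(3),"j",np.round(s["joints"],2))
E
python3 -c "
from h import *
go(350,-80,231,-24.4);go(598,314,200,-24.4);print(plane('top',[208,187],30),plane('top',[[301,143],[243,190]],100))"
```

```text
pos [ 213.5 -479.4  230.8] zyaw -66.0 tilt x [-0.     0.001 -1.   ] F [ 0.39 -0.91 -0.21] t 0.1 grip 85.4
lin [ 7.0000e-04  9.5730e-01 -1.0311e+00] rot [-1.452e+00 -2.000e-03 -1.000e-03] j [-1.38  0.31  1.5  -0.    1.33 -0.22]
pos [ 213.5 -479.4  230.8] zyaw -66.0 tilt x [-0.     0.001 -1.   ] F [ 0.39 -0.91 -0.21] t 0.1 grip 85.4
lin [ 0.1053  2.2466 -1.8946] rot [-1.452e+00 -2.000e-03 -1.000e-03] j [-1.38  0.31  1.5  -0.    1.33 -0.22]
[[616.42394518 451.89771603  30.        ]] [[756.82228316 114.01287162 100.        ]
 [597.83369295 316.3593506  100.        ]]
```

```bash
python3 -m jog '[{"linear":[0,0.93,-1],"rotation":[-0.7,0,0],"grip":85},{"linear":[0,0.93,-1],"rotation":[-0.7,0,0],"grip":85},{"linear":[0,0.93,-1],"rotation":[-0.7,0,0],"grip":85},{"linear":[0,0.93,-1],"rotation":[-0.7,0,0],"grip":70},{"linear":[0,0.93,-1],"rotation":[-0.7,0,0],"grip":70},{"linear":[0,0.93,-1],"rotation":[-0.7,0,0],"grip":70},{"linear":[0,0.93,-1],"rotation":[-0.7,0,0],"grip":70},{"linear":[0,0.93,-1],"rotation":[-0.7,0,0],"grip":70},{"linear":[0,0.93,-1],"rotation":[-0.7,0,0],"grip":70},{"linear":[0,0.93,-1],"rotation":[-0.7,0,0],"grip":70}]'; python3 -c "
from h import *
go(475,130,231,-24.4);go(598,314,200,-24.4)"
```

```text
time_s: 0.93
eef_pos: [346.3, -89.4, 231.2]
ee_rot: [0.651, 0.276, 0.651, -0.276]
force: [0.6, -0.8, -0.4]
grip_width: 0.818
pos [346.3 -89.4 231.2] zyaw -45.9 tilt x [ 0.     0.001 -1.   ] F [ 0.61 -0.8  -0.43] t 0.93 grip 69.9
lin [ 0.0018  0.8168 -0.2273] rot [-0.752 -0.001 -0.002] j [-0.58 -0.07  1.94  0.    1.28  0.22]
pos [346.3 -89.4 231.2] zyaw -45.9 tilt x [ 0.     0.001 -1.   ] F [ 0.61 -0.8  -0.43] t 0.93 grip 69.9
lin [ 0.1059  1.5378 -0.3828] rot [-0.752 -0.001 -0.002] j [-0.58 -0.07  1.94  0.    1.28  0.22]
```

```bash
python3 -m jog '[{"linear":[0,0.8,-0.2],"rotation":[-0.75,0,0],"grip":70},{"linear":[0,0.8,-0.2],"rotation":[-0.75,0,0],"grip":70},{"linear":[0,0.8,-0.2],"rotation":[-0.75,0,0],"grip":70},{"linear":[0,0.8,-0.2],"rotation":[-0.75,0,0],"grip":70},{"linear":[0,0.8,-0.2],"rotation":[-0.75,0,0],"grip":70},{"linear":[0,0.8,-0.2],"rotation":[-0.75,0,0],"grip":70},{"linear":[0,0.8,-0.2],"rotation":[-0.75,0,0],"grip":70}]'; python3 -c "
from h import *
go(598,314,170,-24.4)"
```

```text
time_s: 1.52
eef_pos: [478.7, 125.5, 230.6]
ee_rot: [0.691, 0.149, 0.692, -0.147]
force: [0.8, 0.1, -0.6]
grip_width: 0.818
pos [478.7 125.5 230.6] zyaw -24.2 tilt x [-0.     0.003 -1.   ] F [ 0.82  0.11 -0.63] t 1.52 grip 69.9
lin [0.2033 0.7357 0.106 ] rot [ 0.008 -0.003 -0.004] j [0.02 0.25 1.59 0.   1.31 0.44]
```

```bash
python3 -m jog '[{"linear":[0.1,0.735,0.106],"rotation":[0,0,0],"grip":70},{"linear":[0.2,0.735,0.106],"rotation":[0,0,0],"grip":70},{"linear":[0.2,0.735,0.106],"rotation":[0,0,0],"grip":70},{"linear":[0.2,0.735,0.106],"rotation":[0,0,0],"grip":70},{"linear":[0.2,0.735,0.106],"rotation":[0,0,0],"grip":70},{"linear":[0.2,0.735,0.106],"rotation":[0,0,0],"grip":70},{"linear":[0.2,0.735,0.106],"rotation":[0,0,0],"grip":70},{"linear":[0.2,0.735,0.106],"rotation":[0,0,0],"grip":70}]'
python3 - <<'E'
from h import *
go(598,314,100,-24.4)
for n in("side","top"):
    im,d=capture(n);np.savez(f"{n}1.npz",im=im,d=d)
    s=sense();u=proj(n,s["eef_pos"])[0];print(n,u)
    x,y=int(u[0])-30,int(u[1])-30
    c=cv2.resize(im[y:y+60,x:x+60,::-1],None,fx=10,fy=10,interpolation=cv2.INTER_CUBIC)
    cv2.imwrite(f"pics/{n}1.png",c);print(x,y)
E
```

```text
time_s: 2.18
eef_pos: [597.6, 314.1, 169.2]
ee_rot: [0.69, 0.148, 0.693, -0.147]
force: [-0.7, -0.1, 0.1]
grip_width: 0.816
pos [597.6 314.1 169.2] zyaw -24.1 tilt x [-0.003  0.002 -1.   ] F [-0.73 -0.05  0.07] t 2.18 grip 69.7
lin [2.307e-01 1.000e-04 2.300e-03] rot [ 0.011 -0.007 -0.001] j [0.31 0.7  1.06 0.   1.38 0.73]
side [268.07967426 250.65894247]
238 220
top [240.90908613 188.38317636]
210 158
```

View pics/side1.png

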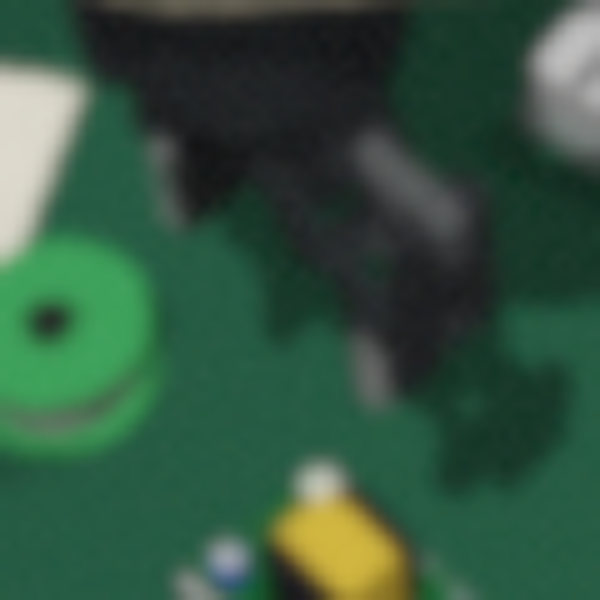

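View pics/top1.png

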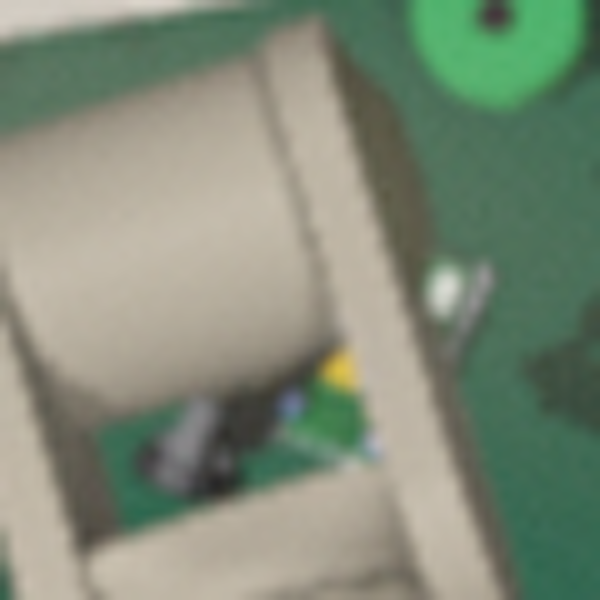

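Run:
```python
from h import *
s=sense();q=s["ee_rot"];M=R.from_quat(np.r_[q[1:],q[0]]).as_matrix();p=s["eef_pos"]
for sb in(6,10):
  for w in(35,49):
    for sg in(1,-1):
      for yy in(-11,11):
        P=p+M@np.array([-sb,yy,sg*w]);print(sb,w,sg,yy,((proj("side",P)[0]-[238,220]+.5)*10).round())
P=cloud("side",np.load("side1.npz")["d"])
for v,u in((260,275),(258,274),(255,280),(241,256),(238,256)):print(u,v,P[v,u])
```

```text
6 35 1 -11 [249. 193.]
6 35 1 11 [185. 242.]
6 35 -1 -11 [425. 351.]
6 35 -1 11 [361. 402.]
6 49 1 -11 [215. 163.]
6 49 1 11 [151. 211.]
6 49 -1 -11 [461. 384.]
6 49 -1 11 [397. 435.]
10 35 1 -11 [247. 185.]
10 35 1 11 [184. 233.]
10 35 -1 -11 [424. 343.]
10 35 -1 11 [360. 393.]
10 49 1 -11 [213. 154.]
10 49 1 11 [149. 202.]
10 49 -1 -11 [460. 375.]
10 49 -1 11 [396. 427.]
275 260 [565.81499854 338.22318084 179.7934995 ]
274 258 [566.11719399 341.31555008 193.73738278]
280 255 [541.77317179 352.07253741 237.0450717 ]
256 241 [634.50311314 306.0987265  186.09330263]
256 238 [633.53167003 305.06408649 199.00104013]
```

```bash
python3 -m jog '[{"linear":[0.12,0,0.002],"rotation":[0.01,0,0],"grip":70},{"linear":[0.24,0,0.002],"rotation":[0.01,0,0],"grip":70},{"linear":[0.35,0,0.002],"rotation":[0.01,0,0],"grip":70},{"linear":[0.4,0,0.002],"rotation":[0.01,0,0],"grip":70},{"linear":[0.44,0,0.002],"rotation":[0.01,0,0],"grip":70},{"linear":[0.466,0,0.002],"rotation":[0.01,0,0],"grip":70},{"linear":[0.466,0,0.002],"rotation":[0.01,0,0],"grip":70},{"linear":[0.466,0,0.002],"rotation":[0.01,0,0],"grip":70}]'
python3 - <<'E'
from h import *
go(598,314,29,-24.3)
for n in("side","top"):
    im,d=capture(n);np.savez(f"{n}2.npz",im=im,d=d)
im=np.load("side2.npz")["im"]
cv2.imwrite("pics/side2.png",cv2.resize(im[240:310,235:305,::-1],None,fx=8,fy=8,interpolation=cv2.INTER_CUBIC))
E
```

```text
time_s: 2.95
eef_pos: [598.9, 312.9, 32.9]
ee_rot: [0.691, 0.151, 0.691, -0.149]
force: [-0.6, -0.7, 0.3]
grip_width: 0.822
pos [598.9 312.9  32.9] zyaw -24.5 tilt x [ 0.001  0.003 -1.   ] F [-0.6  -0.75  0.25] t 2.95 grip 70.2
lin [ 0.013   0.0022 -0.0043] rot [-0.007 -0.    -0.006] j [0.31 0.83 1.19 0.   1.12 0.73]
```

View pics/side2.png

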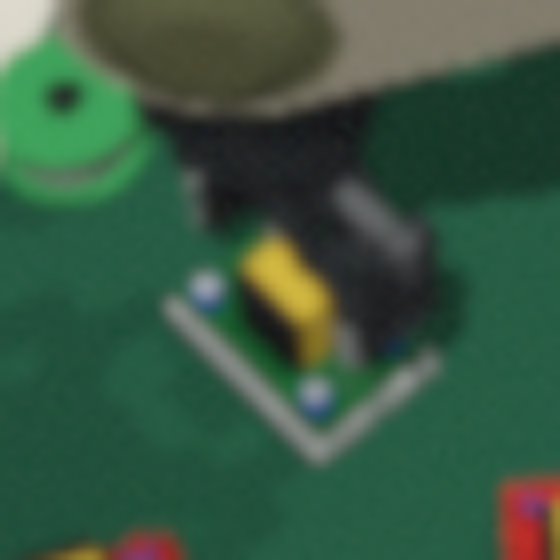

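```bash
python3 -m jog '[{"linear":[0.013,0.002,-0.003],"rotation":[0,0,0],"grip":45},{"linear":[0.013,0.002,-0.003],"rotation":[0,0,0],"grip":36},{"linear":[0.013,0.002,-0.003],"rotation":[0,0,0],"grip":25},{"linear":[0.013,0.002,-0.003],"rotation":[0,0,0],"grip":15},{"linear":[0.013,0.002,-0.003],"rotation":[0,0,0],"grip":15},{"linear":[0.013,0.002,-0.003],"rotation":[0,0,0],"grip":15},{"linear":[0.013,0.002,-0.003],"rotation":[0,0,0],"grip":15},{"linear":[0.013,0.002,-0.003],"rotation":[0,0,0],"grip":15}]' 50
python3 - <<'E'
from h import *
go(598,314,29,-24.3)
E
```

```text
time_s: 3.72
eef_pos: [598.7, 314.2, 29.8]
ee_rot: [0.692, 0.151, 0.69, -0.149]
force: [-1.2, -0.3, 5.5]
grip_width: 0.336
pos [598.7 314.2  29.8] zyaw -24.5 tilt x [ 0.003  0.003 -1.   ] F [-1.21 -0.27  5.48] t 3.72 grip 28.7
lin [ 0.0026 -0.0015 -0.0017] rot [-0.007  0.002 -0.009] j [0.31 0.84 1.19 0.   1.11 0.74]
```

```bash
python3 -m jog '[{"linear":[-0.03,0,0],"rotation":[0,0,0],"grip":15},{"linear":[-0.1,0,0],"rotation":[0,0,0],"grip":15},{"linear":[-0.2,0,0],"rotation":[0,0,0],"grip":15},{"linear":[-0.3,0,0],"rotation":[0,0,0],"grip":15},{"linear":[-0.35,0,0],"rotation":[0,0,0],"grip":15},{"linear":[-0.35,0,0],"rotation":[0,0,0],"grip":15},{"linear":[-0.35,0,0],"rotation":[0,0,0],"grip":15},{"linear":[-0.35,0,0],"rotation":[0,0,0],"grip":15}]'
python3 - <<'E'
from h import *
go(545,36,150,-13.3)
im,d=capture("side");np.savez("side3.npz",im=im,d=d)
cv2.imwrite("pics/side3.png",cv2.resize(im[200:290,225:325,::-1],None,fx=7,fy=6.5,interpolation=cv2.INTER_CUBIC))
E
```

```text
time_s: 4.38
eef_pos: [597.5, 313.5, 132.7]
ee_rot: [0.691, 0.151, 0.691, -0.149]
force: [-0.3, 0.8, -3.2]
grip_width: 0.338
pos [597.5 313.5 132.7] zyaw -24.5 tilt x [-0.001  0.002 -1.   ] F [-0.35  0.76 -3.23] t 4.38 grip 28.9
lin [-0.0598 -0.9143  0.2241] rot [-0.391 -0.003 -0.004] j [0.31 0.73 1.11 0.   1.31 0.74]
```

View pics/side3.png

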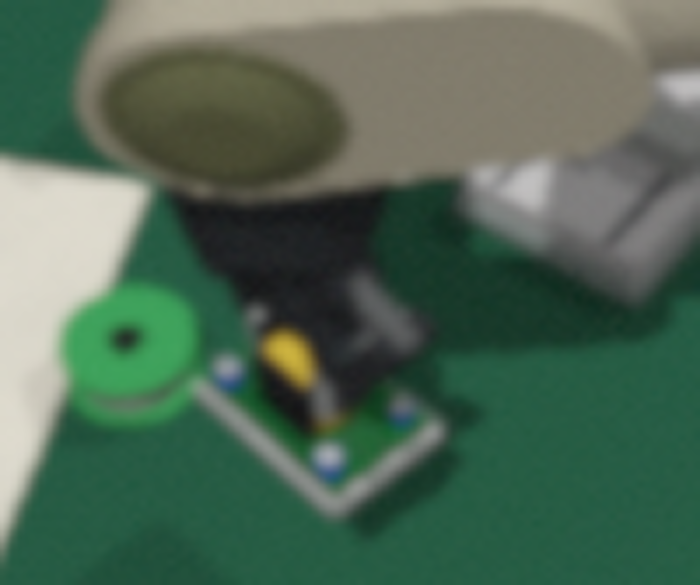

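Run:
```python
from h import *
s=sense();p=s["eef_pos"]
a=np.radians(-24.4);X=np.array([np.cos(a),np.sin(a),0]);Y=np.array([-X[1],X[0],0])
# overlay predicted for offsets dy
im=np.load("side3.npz")["im"][:,:,::-1]
outs=[]
for dy in(-3,0,3):
    c=cv2.resize(im[240:285,245:295],None,fx=8,fy=8,interpolation=cv2.INTER_CUBIC)
    for z,k in((0,(0,0,255)),(14,(255,0,0))):
        Q=np.array([[p[0],p[1],p[2]-29.6+z]+x*X+(y+dy)*Y for x,y in((42,28),(-42,28),(-42,-28))])
        u=(proj("side",Q)-[245,240]+.5)*8
        cv2.polylines(c,[np.int32(u*16)],False,k,1,cv2.LINE_AA,4)
    outs.append(c[:, :260] if 0 else cv2.resize(c,None,fx=.66,fy=.66,interpolation=cv2.INTER_AREA))
cv2.imwrite("pics/ov3.png",np.hstack(outs))
```

```text
(no output)
```

View pics/ov3.png

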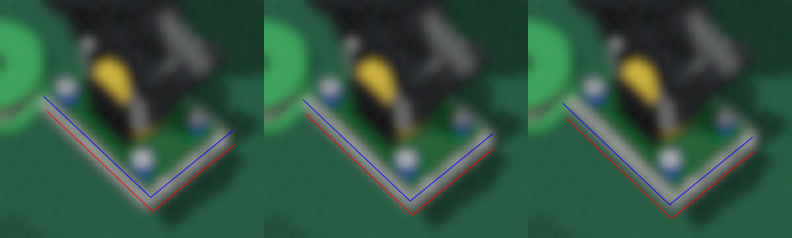

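```bash
cat > ov.py <<'E'
from h import *
def fixov(name,bx,by,yaw,th,imf,out,jaw=-42,stop=39):
    a=np.radians(yaw);X=np.array([np.cos(a),np.sin(a),0]);Y=np.array([-X[1],X[0],0]);O=np.array([bx,by,0])
    F=lambda L:np.array([O+x*X+y*Y+[0,0,z] for x,y,z in L])
    x0,y0,w,h=(285,165,105,80) if name=="top" else (280,150,100,100)
    s=7 if name=="top" else 6
    im=np.load(imf)["im"][:,:,::-1]
    c=cv2.resize(im[y0:y0+h,x0:x0+w],None,fx=s,fy=s,interpolation=cv2.INTER_CUBIC)
    def line(L,k,cl=True):
        u=(proj(name,F(L))-[x0,y0]+.5)*s
        cv2.polylines(c,[np.int32(u*16)],cl,k,1,cv2.LINE_AA,4)
    line([(-48,-40,30),(48,-40,30),(48,110,30),(-48,110,30)],(0,0,255))
    g=-87
    line([(-95,g-36,102),(95,g-36,102),(95,g+36,102),(-95,g+36,102)],(255,0,0))
    line([(-50,-200,0),(50,-200,0),(50,115,0),(-50,115,0)],(0,255,255))
    line([(-42,jaw,57),(42,jaw,57)],(255,0,255))
    line([(-42,jaw,30),(42,jaw,30)],(255,0,255))
    line([(-42,stop,54),(42,stop,54)],(255,255,0))
    line([(-42,stop,30),(42,stop,30)],(0,255,0))
    for k in range(5):
        t=th-a+k*2*np.pi/5
        line([(0,-135,75),(74*np.cos(t),-135+74*np.sin(t),75)],(0,128,255))
    line([(22*np.cos(t),-135+22*np.sin(t),87) for t in np.linspace(0,6.28,30)],(0,255,0))
    cv2.imwrite(out,c)
E
python3 - <<'E'
from ov import *
for n in("top","side"): fixov(n,545.6,37.4,-13.4,np.radians(-70),n+"0.npz",f"pics/fo_{n}.png")
E
```

```text
(no output)
```

View pics/fo_top.png

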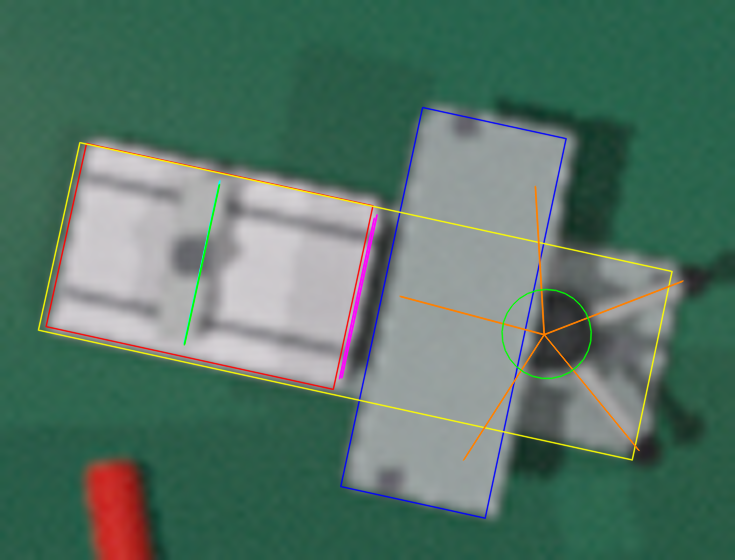

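View pics/fo_side.png

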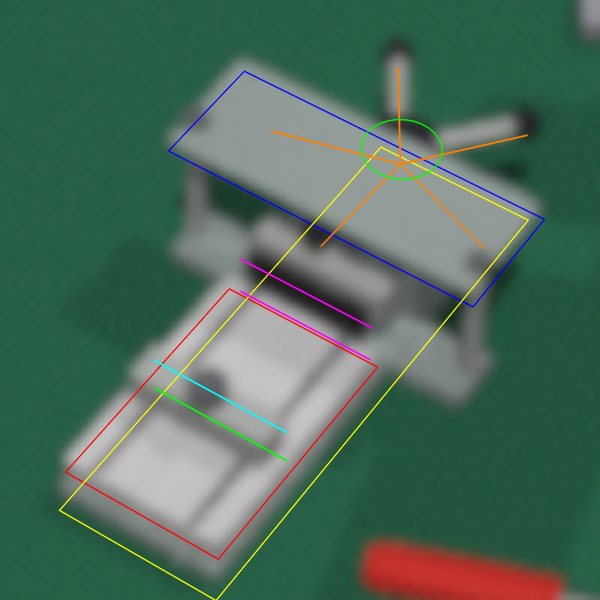

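Run:
```python
from ov import *
for n in("top","side"): fixov(n,545.3,33.2,-13.4,np.radians(-70),n+"0.npz",f"pics/fp_{n}.png",jaw=-42,stop=39)
```

```text
(no output)
```

View pics/fp_top.png

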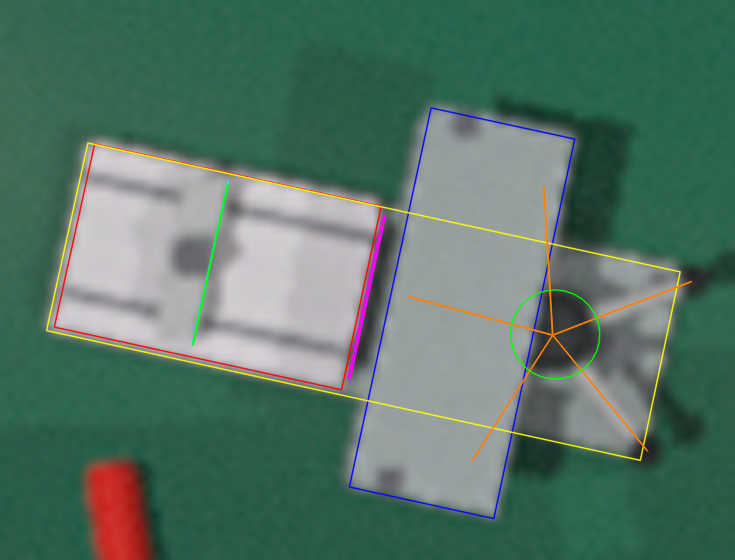

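View pics/fp_side.png

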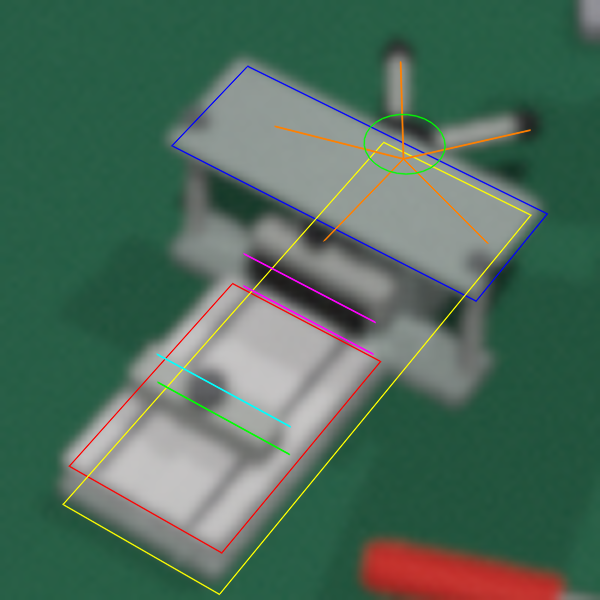

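Run:
```python
from ov import *
fixov("side",547.5,30.2,-13.4,np.radians(-70),"side0.npz","pics/fq_side.png",jaw=-42,stop=39)
```

```text
(no output)
```

View pics/fq_side.png

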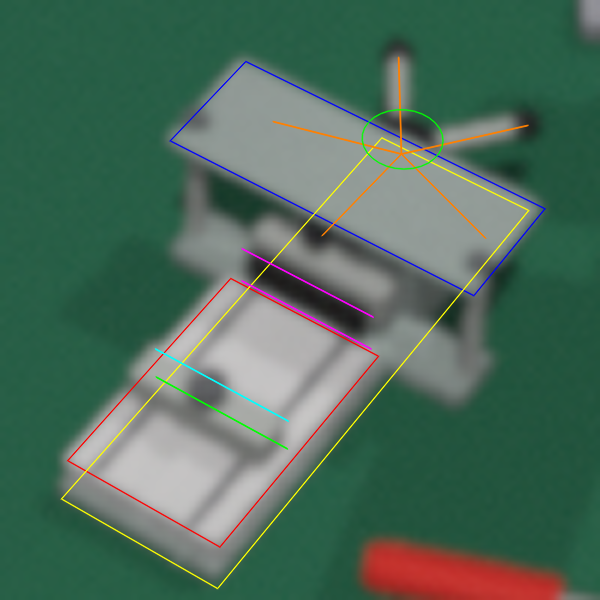

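```bash
python3 -c "
from h import *
go(548.5,32.3,150,-13.5)"; python3 -m jog '[{"linear":[-0.04,-0.1,0.02],"rotation":[0,0,0],"grip":15},{"linear":[-0.06,-0.2,0.05],"rotation":[-0.1,0,0],"grip":15},{"linear":[-0.06,-0.3,0.08],"rotation":[-0.2,0,0],"grip":15},{"linear":[-0.06,-0.4,0.1],"rotation":[-0.3,0,0],"grip":15},{"linear":[-0.06,-0.5,0.13],"rotation":[-0.38,0,0],"grip":15},{"linear":[-0.06,-0.6,0.16],"rotation":[-0.38,0,0],"grip":15},{"linear":[-0.06,-0.7,0.19],"rotation":[-0.38,0,0],"grip":15},{"linear":[-0.06,-0.8,0.21],"rotation":[-0.38,0,0],"grip":15},{"linear":[-0.06,-0.87,0.22],"rotation":[-0.38,0,0],"grip":15},{"linear":[-0.06,-0.92,0.24],"rotation":[-0.38,0,0],"grip":15},{"linear":[-0.06,-0.92,0.24],"rotation":[-0.38,0,0],"grip":15},{"linear":[-0.06,-0.92,0.24],"rotation":[-0.38,0,0],"grip":15}]'; python3 -c "
from h import *
go(548.5,32.3,66,-13.5)"
```

```text
pos [597.5 313.5 132.5] zyaw -24.5 tilt x [-0.001  0.002 -1.   ] F [-0.34 -0.34 -2.91] t 4.43 grip 28.9
lin [-0.0604 -0.9207  0.2398] rot [-0.384 -0.003 -0.004] j [0.31 0.73 1.11 0.   1.31 0.74]
time_s: 5.43
eef_pos: [548.2, 32.1, 148.9]
ee_rot: [0.701, 0.085, 0.703, -0.083]
force: [0.9, 0.5, -2.9]
grip_width: 0.341
pos [548.2  32.1 148.9] zyaw -13.7 tilt x [-0.003  0.003 -1.   ] F [ 0.87  0.51 -2.86] t 5.43 grip 29.2
lin [2.763e-01 2.000e-04 1.600e-03] rot [-0.007 -0.007 -0.004] j [-0.16  0.44  1.54  0.    1.17  0.08]
```

```bash
python3 -m jog '[{"linear":[0.1,0,0],"rotation":[0,0,0],"grip":15},{"linear":[0.18,0,0],"rotation":[0,0,0],"grip":15},{"linear":[0.24,0,0.0015],"rotation":[0,0,0],"grip":15},{"linear":[0.27,0,0.0015],"rotation":[0,0,0],"grip":15},{"linear":[0.275,0,0.0015],"rotation":[0,0,0],"grip":15},{"linear":[0.275,0,0.0015],"rotation":[0,0,0],"grip":15}]'
python3 - <<'E'
from ov import *
go(548.5,32.3,59.6,-13.5)
for n in("side","top"):
    im,d=capture(n);np.savez(f"{n}4.npz",im=im,d=d)
fixov("side",549,30,-13.5,np.radians(-70),"side4.npz","pics/ov4_side.png",jaw=-42,stop=39)
im=np.load("side4.npz")["im"];cv2.imwrite("pics/s4.png",cv2.resize(im[150:250,280:380,::-1],None,fx=6,fy=6,interpolation=cv2.INTER_CUBIC))
im=np.load("top4.npz")["im"];cv2.imwrite("pics/t4.png",cv2.resize(im[165:245,285:390,::-1],None,fx=7,fy=7,interpolation=cv2.INTER_CUBIC))
E
```

```text
time_s: 5.93
eef_pos: [548.5, 32.8, 66.4]
ee_rot: [0.701, 0.085, 0.703, -0.083]
force: [0.0, -0.4, -2.1]
grip_width: 0.341
pos [548.5  32.8  66.4] zyaw -13.6 tilt x [-0.003  0.003 -1.   ] F [ 0.03 -0.38 -2.12] t 5.93 grip 29.2
lin [ 0.0226 -0.0018  0.0005] rot [-0.005 -0.008 -0.004] j [-0.15  0.55  1.61  0.    0.98  0.08]
```

View pics/s4.png

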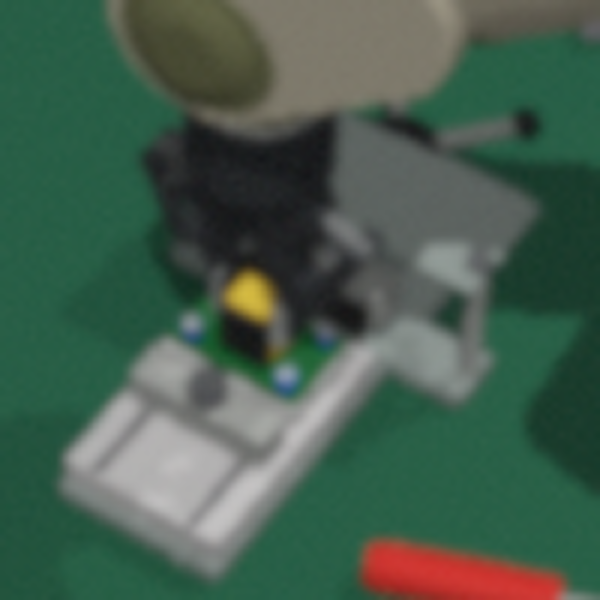

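View pics/ov4_side.png

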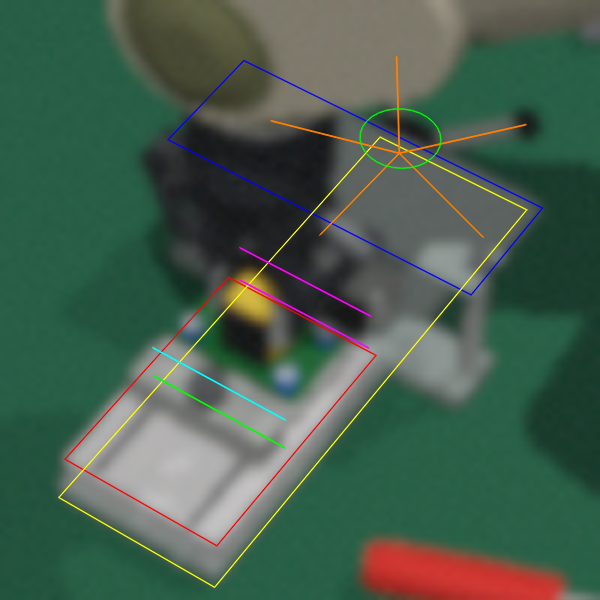

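View pics/t4.png

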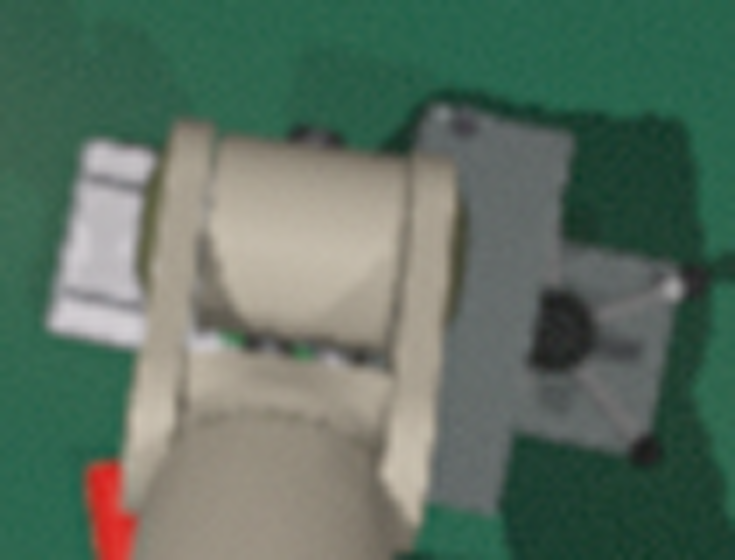

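```bash
cat >> ov.py <<'E'
def modov(name,cx,cy,zb,yaw,imf,out,crop,s):
    a=np.radians(yaw);X=np.array([np.cos(a),np.sin(a),0]);Y=np.array([-X[1],X[0],0]);O=np.array([cx,cy,zb])
    x0,y0,w,h=crop
    im=np.load(imf)["im"][:,:,::-1]
    c=cv2.resize(im[y0:y0+h,x0:x0+w],None,fx=s,fy=s,interpolation=cv2.INTER_CUBIC);raw=c.copy()
    for L,k in (([(42,28,14),(-42,28,14),(-42,-28,14),(42,-28,14)],(0,0,255)),([(42,28,0),(-42,28,0),(-42,-28,0)],(255,0,0)),([(15,17,48),(-15,17,48),(-15,-17,48),(15,-17,48)],(255,0,255)),([(-15,17,14),(-15,17,48)],(255,0,255)),([(15,17,14),(-15,17,14),(-15,-17,14)],(255,0,255))):
        u=(proj(name,np.array([O+x*X+y*Y+[0,0,z] for x,y,z in L]))-[x0,y0]+.5)*s
        cv2.polylines(c,[np.int32(u*16)],len(L)==4,k,1,cv2.LINE_AA,4)
    cv2.imwrite(out,np.hstack([raw,c]))
E
python3 - <<'E'
from ov import *
Y=np.array([.236,.972]);c=np.array([548.5,32.8])-1.5*Y
modov("side",c[0],c[1],36.6,-13.5,"side4.npz","pics/m4.png",(300,185,50,45),8)
E
```

```text
(no output)
```

View pics/m4.png

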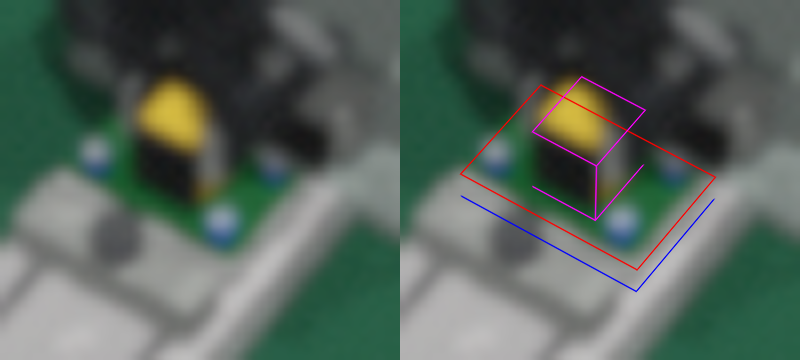

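```bash
python3 -m jog '[{"linear":[0.008,0.001,0.002],"rotation":[0,0,0],"grip":15},{"linear":[0.015,0.001,0.002],"rotation":[0,0,0],"grip":15},{"linear":[0.0185,0.001,0.002],"rotation":[0,0,0],"grip":15},{"linear":[0.0205,0.001,0.002],"rotation":[0,0,0],"grip":15},{"linear":[0.0205,0.001,0.002],"rotation":[0,0,0],"grip":15}]'; python3 -c "
from h import *
go(549,33.3,59.6,-13.5)"
```

```text
time_s: 6.45
eef_pos: [549.7, 32.6, 61.3]
ee_rot: [0.702, 0.085, 0.703, -0.083]
force: [0.0, -0.6, -3.2]
grip_width: 0.334
pos [549.7  32.6  61.3] zyaw -13.7 tilt x [-0.001  0.003 -1.   ] F [ 0.03 -0.6  -3.18] t 6.45 grip 28.5
lin [ 0.0056  0.0015 -0.0029] rot [-0.006 -0.003 -0.004] j [-0.15  0.56  1.61  0.    0.97  0.08]
```

```bash
python3 -m jog '[{"linear":[0.003,0.001,-0.001],"rotation":[0,0,0],"grip":15},{"linear":[0.005,0.001,-0.001],"rotation":[0,0,0],"grip":15},{"linear":[0.006,0.001,-0.001],"rotation":[0,0,0],"grip":15},{"linear":[0.006,0.001,-0.001],"rotation":[0,0,0],"grip":15}]'; python3 -c "
from h import *
go(549,33.3,59.6,-13.5)"
```

```text
time_s: 6.78
eef_pos: [549.4, 33.0, 59.8]
ee_rot: [0.702, 0.085, 0.703, -0.083]
force: [-3.1, 0.1, 4.3]
grip_width: 0.336
pos [549.4  33.   59.8] zyaw -13.7 tilt x [-0.001  0.003 -1.   ] F [-3.13  0.1   4.26] t 6.78 grip 28.7
lin [ 0.0007  0.0006 -0.0017] rot [-0.006 -0.003 -0.004] j [-0.15  0.56  1.61  0.    0.97  0.08]
```

```bash
python3 -m jog '[{"linear":[0,0,-0.001],"rotation":[0,0,0],"grip":34},{"linear":[0,0,-0.001],"rotation":[0,0,0],"grip":42},{"linear":[0,0,-0.001],"rotation":[0,0,0],"grip":52},{"linear":[0,0,-0.001],"rotation":[0,0,0],"grip":56},{"linear":[-0.05,0,-0.001],"rotation":[0,0,0],"grip":56},{"linear":[-0.15,0,0],"rotation":[0,0,0],"grip":56},{"linear":[-0.28,0,0],"rotation":[0,0,0],"grip":56},{"linear":[-0.38,0,0],"rotation":[0,0,0],"grip":56},{"linear":[-0.4,0,0],"rotation":[0,0,0],"grip":30},{"linear":[-0.4,0,0],"rotation":[0,0,0],"grip":0}]'
python3 - <<'E'
from h import *
for n in("side","top"):
    im,d=capture(n);np.savez(f"{n}5.npz",im=im,d=d)
im=np.load("side5.npz")["im"];cv2.imwrite("pics/s5.png",cv2.resize(im[140:250,280:390,::-1],None,fx=5.4,fy=5.4,interpolation=cv2.INTER_CUBIC))
go(585,-140,180,-13.5)
E
```

```text
time_s: 7.62
eef_pos: [550.5, 32.6, 181.9]
ee_rot: [0.703, 0.085, 0.701, -0.083]
force: [0.7, 0.1, -0.3]
grip_width: 0.387
pos [549.1  32.7 178.7] zyaw -13.7 tilt x [-0.003  0.003 -1.   ] F [-0.82 -0.08 -0.64] t 7.72 grip 17.4
lin [-0.0063 -0.5312  0.2523] rot [-0.006 -0.006 -0.004] j [-0.15  0.41  1.5   0.    1.23  0.08]
```

View pics/s5.png

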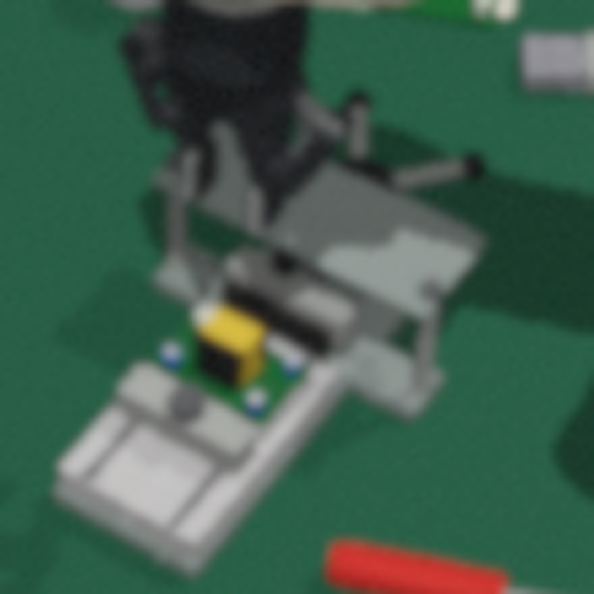

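```bash
cat >> h.py <<'E'
AX=np.array([516.5,-100.5])
def wp(phi,clear=0,r=56,half=19.5):
    a=np.radians(phi);u=np.array([np.cos(a),np.sin(a)]);n=np.array([-u[1],u[0]])
    return AX+r*u+(half+clear)*n
def plan(phis,z=65,r=56,clear=0,half=19.5,ref=None):
    s=sense();q=np.asarray(s["ee_rot"]);ro=R.from_quat(q[[1,2,3,0]]);M=ro.as_matrix();p=np.asarray(s["eef_pos"])
    cur=np.degrees(np.arctan2(M[1,2],M[0,2]))
    for ph in phis:
        t=wp(ph,clear,r,half);lin=M.T@(np.r_[t,z]-p)/300
        dy=(ph+90-cur+90)%180-90;a=np.radians(cur+dy);zx=np.array([np.cos(a),np.sin(a),0]);X=np.array([0,0,-1.])
        rv=(ro.inv()*R.from_matrix(np.c_[X,np.cross(zx,X),zx])).as_rotvec()/0.5
        print(ph,"xy",t.round(1),"lin",lin.round(4),"rot",rv.round(3))
def torque():
    s=sense();p=np.asarray(s["eef_pos"]);F=np.asarray(s["force"])
    q=np.asarray(s["ee_rot"]);M=R.from_quat(q[[1,2,3,0]]).as_matrix()
    zy=np.degrees(np.arctan2(M[1,2],M[0,2]))
    d=p[:2]-AX
    print("t",round(s["time_s"],2),"p",p.round(1),"zyaw",zy.round(1),"tool ang",np.degrees(np.arctan2(d[1],d[0])).round(1),"r",np.hypot(*d).round(1),"F",F.round(2),"T_onwheel(Nmm, cw+) by r x F:",(d[0]*F[1]-d[1]*F[0]).round(1))
E
python3 -c "
from h import *
plan([-70.5],z=180,clear=10)"
```

```text
-70.5 xy [ 563.  -143.4] lin [-0.0061 -0.5597  0.1837] rot [-1.158 -0.005 -0.006]
```

```bash
python3 -m jog '[{"linear":[-0.01,-0.1,0.03],"rotation":[-0.15,0,0],"grip":0},{"linear":[-0.01,-0.2,0.06],"rotation":[-0.35,0,0],"grip":0},{"linear":[-0.01,-0.3,0.09],"rotation":[-0.55,0,0],"grip":0},{"linear":[-0.01,-0.4,0.13],"rotation":[-0.75,0,0],"grip":0},{"linear":[-0.01,-0.5,0.17],"rotation":[-0.95,0,0],"grip":0},{"linear":[-0.01,-0.56,0.184],"rotation":[-1,0,0],"grip":0},{"linear":[-0.01,-0.56,0.184],"rotation":[-1,0,0],"grip":0},{"linear":[-0.01,-0.56,0.184],"rotation":[-1,0,0],"grip":0}]'
python3 - <<'E'
from h import *
plan([-70.5],z=110,clear=10)
plan([-70.5],z=65,clear=10)
for n in("side","top"):
    im,d=capture(n);np.savez(f"{n}6.npz",im=im,d=d)
a=np.load("side6.npz")["im"][120:230,290:400,::-1];b=np.load("top6.npz")["im"][150:260,285:395,::-1]
cv2.imwrite("pics/st6.png",np.hstack([cv2.resize(x,(400,400),interpolation=cv2.INTER_CUBIC) for x in(a,b)]))
E
```

```text
time_s: 8.38
eef_pos: [562.4, -143.8, 179.2]
ee_rot: [0.699, -0.09, 0.703, 0.093]
force: [-0.7, 0.7, -0.5]
grip_width: 0.001
-70.5 xy [ 563.  -143.4] lin [ 0.2306 -0.0006  0.0033] rot [-0.162 -0.008 -0.012]
-70.5 xy [ 563.  -143.4] lin [ 0.3806 -0.0014  0.0039] rot [-0.162 -0.008 -0.012]
```

View pics/st6.png

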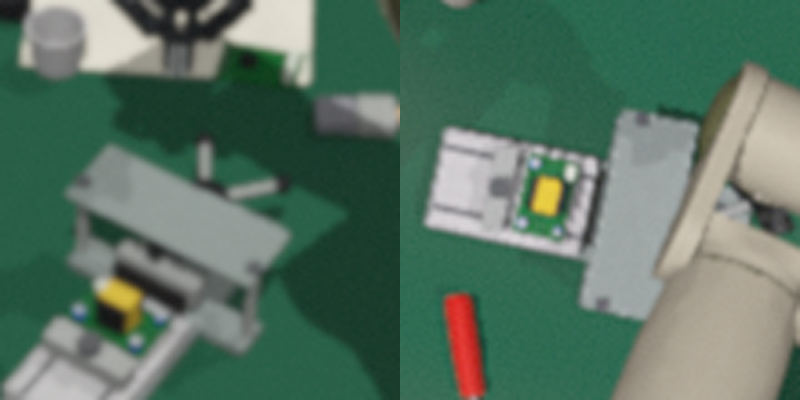

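Run:
```python
from h import *
im=np.load("side6.npz")["im"];d=np.load("side6.npz")["d"]
x0,y0=310,80
c=cv2.resize(im[y0:y0+80,x0:x0+80,::-1],None,fx=7.5,fy=7.5,interpolation=cv2.INTER_CUBIC)
s=sense();p=s["eef_pos"];q=s["ee_rot"];M=R.from_quat(np.r_[q[1:],q[0]]).as_matrix()
for b in(0,20,37,54,73):
    L=proj("side",[p+M@np.array([-b,0,w]) for w in(-45,-14.5,14.5,45)])
    for k in range(4):
        u=(L[k]-[x0,y0]+.5)*7.5
        cv2.circle(c,tuple(np.int32(u)),3,(0,0,255) if k in(1,2) else (255,255,0),-1)
cv2.imwrite("pics/g6.png",c)
```

```text
(no output)
```

View pics/g6.png

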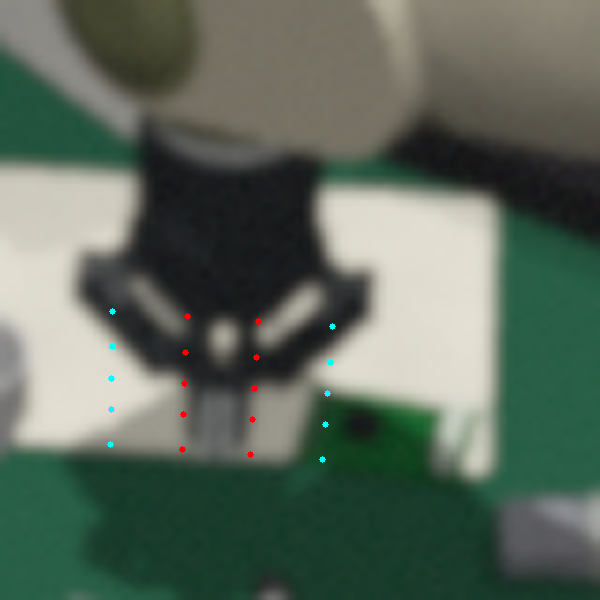

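```bash
python3 -m jog '[{"linear":[0.1,0,0.003],"rotation":[-0.08,0,0],"grip":0},{"linear":[0.2,0,0.003],"rotation":[-0.16,0,0],"grip":0},{"linear":[0.29,0,0.003],"rotation":[-0.16,-0.01,-0.01],"grip":0},{"linear":[0.35,0,0.003],"rotation":[-0.16,-0.01,-0.01],"grip":0},{"linear":[0.377,0,0.003],"rotation":[-0.16,-0.01,-0.01],"grip":0},{"linear":[0.377,0,0.003],"rotation":[-0.16,-0.01,-0.01],"grip":0},{"linear":[0.377,0,0.003],"rotation":[-0.16,-0.01,-0.01],"grip":0}]'
python3 - <<'E'
from h import *
torque()
im,d=capture("side");np.savez("side7.npz",im=im,d=d)
cv2.imwrite("pics/s7.png",cv2.resize(im[130:220,300:400,::-1],None,fx=7,fy=6.6,interpolation=cv2.INTER_CUBIC))
plan([-70.5,-77,-84,-91,-98],z=66,half=17.5)
E
```

```text
time_s: 9.07
eef_pos: [563.5, -141.3, 67.6]
ee_rot: [0.698, -0.12, 0.696, 0.12]
force: [-0.2, 0.1, 1.0]
grip_width: 0.006
t 9.07 p [ 563.5 -141.3   67.6] zyaw 19.6 tool ang -41.0 r 62.3 F [-0.16  0.06  1.04] T_onwheel(Nmm, cw+) by r x F: -3.8
-70.5 xy [ 551.7 -147.4] lin [ 0.0073 -0.0046 -0.0445] rot [0.003 0.007 0.003]
-77 xy [ 546.1 -151.1] lin [ 0.0073 -0.01   -0.066 ] rot [0.23  0.007 0.002]
-84 xy [ 539.8 -154.4] lin [ 0.0072 -0.013  -0.0897] rot [0.474 0.007 0.002]
-91 xy [ 533.  -156.8] lin [ 0.0071 -0.0131 -0.1136] rot [0.719 0.007 0.002]
-98 xy [ 526.  -158.4] lin [ 0.007  -0.0103 -0.1373] rot [0.963 0.007 0.001]
```

View pics/s7.png

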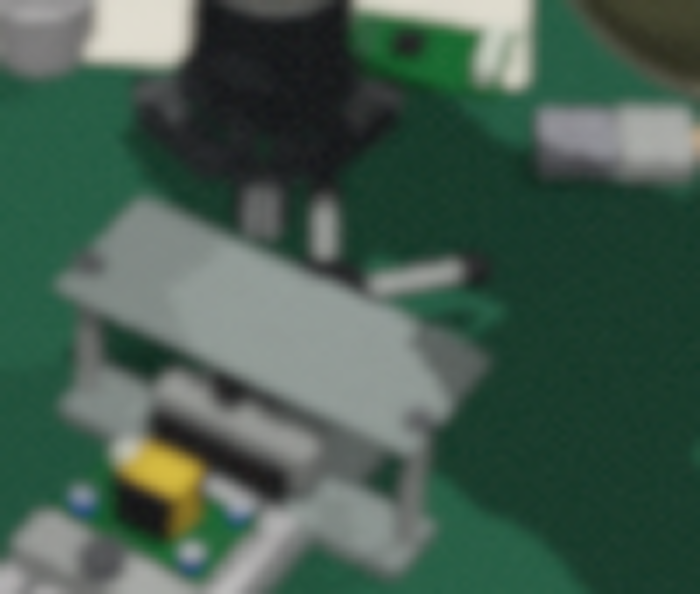

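```bash
python3 -m jog '[{"linear":[0.007,-0.003,-0.02],"rotation":[0,0.007,0],"grip":0},{"linear":[0.007,-0.005,-0.04],"rotation":[0,0.007,0],"grip":0},{"linear":[0.007,-0.007,-0.053],"rotation":[0.1,0.007,0],"grip":0},{"linear":[0.007,-0.01,-0.066],"rotation":[0.23,0.007,0],"grip":0},{"linear":[0.007,-0.0115,-0.078],"rotation":[0.35,0.007,0],"grip":0},{"linear":[0.007,-0.013,-0.09],"rotation":[0.47,0.007,0],"grip":0},{"linear":[0.007,-0.013,-0.102],"rotation":[0.6,0.007,0],"grip":0},{"linear":[0.007,-0.013,-0.1136],"rotation":[0.72,0.007,0],"grip":0},{"linear":[0.007,-0.012,-0.1255],"rotation":[0.84,0.007,0],"grip":0},{"linear":[0.007,-0.0103,-0.1373],"rotation":[0.96,0.007,0],"grip":0}]'
python3 - <<'E'
from h import *
torque()
plan([-98,-105,-112,-119,-126],z=66,half=17.5)
E
```

```text
time_s: 9.95
eef_pos: [526.7, -158.7, 67.0]
ee_rot: [0.707, 0.05, 0.704, -0.05]
force: [5.3, 0.6, -0.4]
grip_width: -0.001
t 9.95 p [ 526.7 -158.7   67. ] zyaw -8.1 tool ang -80.0 r 59.1 F [ 5.32  0.65 -0.41] T_onwheel(Nmm, cw+) by r x F: 316.1
-98 xy [ 526.  -158.4] lin [ 0.0033  0.0006 -0.0024] rot [-0.004  0.008  0.001]
-105 xy [ 518.9 -159.1] lin [ 0.0032 -0.0052 -0.0256] rot [0.24  0.008 0.001]
-112 xy [ 511.7 -159. ] lin [ 0.0031 -0.0081 -0.0493] rot [0.485 0.008 0.   ]
-119 xy [ 504.7 -158. ] lin [ 0.003  -0.0081 -0.0731] rot [ 0.729  0.008 -0.   ]
-126 xy [ 497.7 -156.1] lin [ 0.0029 -0.0052 -0.0968] rot [ 0.973  0.008 -0.001]
```

```bash
python3 -m jog '[{"linear":[0.003,-0.0025,-0.014],"rotation":[0.12,0.008,0],"grip":0},{"linear":[0.003,-0.0052,-0.0256],"rotation":[0.24,0.008,0],"grip":0},{"linear":[0.003,-0.007,-0.037],"rotation":[0.36,0.008,0],"grip":0},{"linear":[0.003,-0.008,-0.049],"rotation":[0.48,0.008,0],"grip":0},{"linear":[0.003,-0.0083,-0.061],"rotation":[0.61,0.008,0],"grip":0},{"linear":[0.003,-0.008,-0.073],"rotation":[0.73,0.008,0],"grip":0},{"linear":[0.003,-0.007,-0.085],"rotation":[0.85,0.008,0],"grip":0},{"linear":[0.003,-0.0052,-0.0968],"rotation":[0.97,0.008,0],"grip":0}]'
python3 - <<'E'
from h import *
torque()
plan([-126,-133,-140,-147,-154],z=66,half=17.5)
E
```

```text
time_s: 10.62
eef_pos: [498.7, -157.0, 67.2]
ee_rot: [0.674, 0.219, 0.67, -0.219]
force: [6.1, -0.2, -0.9]
grip_width: 0.002
t 10.62 p [ 498.7 -157.    67.2] zyaw -36.1 tool ang -107.5 r 59.2 F [ 6.08 -0.2  -0.88] T_onwheel(Nmm, cw+) by r x F: 346.9
-126 xy [ 497.7 -156.1] lin [ 0.0041  0.0005 -0.0044] rot [-0.004  0.01  -0.003]
-133 xy [ 491.1 -153.4] lin [ 0.0039 -0.0053 -0.0275] rot [ 0.24   0.01  -0.003]
-140 xy [ 484.9 -149.9] lin [ 0.0038 -0.0082 -0.0512] rot [ 0.485  0.01  -0.004]
-147 xy [ 479.1 -145.7] lin [ 0.0037 -0.0082 -0.0751] rot [ 0.729  0.01  -0.005]
-154 xy [ 473.8 -140.8] lin [ 0.0036 -0.0052 -0.0988] rot [ 0.973  0.009 -0.005]
```

```bash
cat >> h.py <<'E'
def torque(b=np.zeros(3)):
    s=sense();p=np.asarray(s["eef_pos"]);F=np.asarray(s["force"])-b
    q=np.asarray(s["ee_rot"]);M=R.from_quat(q[[1,2,3,0]]).as_matrix()
    n=M[:2,2]/np.hypot(*M[:2,2]); d=p[:2]-AX
    if d[0]*n[1]-d[1]*n[0]<0:n=-n
    c=d-12.5*n;u=np.array([n[1],-n[0]])
    print("t",round(s["time_s"],2),"p",p.round(1),"n ang-90",(np.degrees(np.arctan2(n[1],n[0]))-90).round(1),"rc",(c@u).round(1),"spoke line off",((c-0)@n).round(1),"F",F.round(2),"Fn",(F@np.r_[n,0]).round(2),"Fu",(F@np.r_[u,0]).round(2),"T",(c[0]*F[1]-c[1]*F[0]).round(1))
E
python3 -m jog '[{"linear":[0.004,-0.0025,-0.016],"rotation":[0.12,0.01,0],"grip":0},{"linear":[0.004,-0.0053,-0.0275],"rotation":[0.24,0.01,0],"grip":0},{"linear":[0.004,-0.007,-0.039],"rotation":[0.36,0.01,0],"grip":0},{"linear":[0.004,-0.0082,-0.051],"rotation":[0.48,0.01,0],"grip":0},{"linear":[0.004,-0.0083,-0.063],"rotation":[0.61,0.01,0],"grip":0},{"linear":[0.004,-0.0082,-0.075],"rotation":[0.73,0.01,-0.005],"grip":0},{"linear":[0.004,-0.007,-0.087],"rotation":[0.85,0.01,-0.005],"grip":0},{"linear":[0.004,-0.0052,-0.099],"rotation":[0.97,0.01,-0.005],"grip":0}]'
python3 - <<'E'
from h import *
torque()
plan([-154,-161,-168,-175],z=66,half=17.5)
E
```

```text
time_s: 11.28
eef_pos: [474.6, -142.1, 67.2]
ee_rot: [0.601, 0.375, 0.598, -0.375]
force: [4.7, -4.2, 0.3]
grip_width: 0.0
t 11.28 p [ 474.6 -142.1   67.2] n ang-90 -154.1 rc 55.8 spoke line off 6.6 F [ 4.66 -4.17  0.33] Fn 5.78 Fu -2.37 T 338.7
-154 xy [ 473.8 -140.8] lin [ 0.0039 -0.0004 -0.005 ] rot [-0.003  0.009 -0.005]
-161 xy [ 469.2 -135.3] lin [ 0.0038 -0.0062 -0.0282] rot [ 0.241  0.008 -0.005]
-168 xy [ 465.4 -129.3] lin [ 0.0037 -0.0091 -0.0519] rot [ 0.485  0.008 -0.006]
-175 xy [ 462.2 -122.8] lin [ 0.0036 -0.0091 -0.0758] rot [ 0.73   0.008 -0.006]
```

```bash
python3 -m jog '[{"linear":[0.004,-0.003,-0.017],"rotation":[0.12,0.008,-0.005],"grip":0},{"linear":[0.004,-0.0062,-0.028],"rotation":[0.24,0.008,-0.005],"grip":0},{"linear":[0.004,-0.008,-0.04],"rotation":[0.36,0.008,-0.005],"grip":0},{"linear":[0.004,-0.0091,-0.052],"rotation":[0.48,0.008,-0.005],"grip":0},{"linear":[0.004,-0.0092,-0.064],"rotation":[0.61,0.008,-0.006],"grip":0},{"linear":[0.004,-0.0091,-0.076],"rotation":[0.73,0.008,-0.006],"grip":0}]'
python3 - <<'E'
from h import *
torque()
plan([-175],z=66,half=17.5,clear=15)
plan([-175],z=150,half=17.5,clear=15)
E
```

```text
time_s: 11.78
eef_pos: [462.5, -124.1, 67.1]
ee_rot: [0.522, 0.479, 0.519, -0.479]
force: [0.5, -5.4, 2.6]
grip_width: -0.002
t 11.78 p [ 462.5 -124.1   67.1] n ang-90 -175.2 rc 55.7 spoke line off 6.5 F [ 0.51 -5.36  2.62] Fn 5.39 Fu -0.06 T 300.6
-175 xy [ 463.5 -137.8] lin [ 0.0037 -0.0005  0.0456] rot [-0.007  0.006 -0.005]
-175 xy [ 463.5 -137.8] lin [-2.763e-01  2.000e-04  4.650e-02] rot [-0.007  0.006 -0.005]
```

```bash
python3 -m jog '[{"linear":[0,0,0.02],"rotation":[0,0,0],"grip":0},{"linear":[0,0,0.045],"rotation":[0,0,0],"grip":0},{"linear":[-0.1,0,0.046],"rotation":[-0.1,0,0],"grip":0},{"linear":[-0.2,0,0.046],"rotation":[-0.3,0,0],"grip":0},{"linear":[-0.28,0,0.046],"rotation":[-0.5,0,0],"grip":0},{"linear":[-0.28,0,0.046],"rotation":[-0.75,0,0],"grip":0},{"linear":[-0.28,0,0.046],"rotation":[-1,0,0],"grip":0},{"linear":[-0.28,0,0.046],"rotation":[-1,0,0],"grip":0}]'
python3 - <<'E'
from h import *
torque()
for n in("side","top"):
    im,d=capture(n);np.savez(f"{n}8.npz",im=im,d=d)
a=np.load("side8.npz")["im"][120:230,290:400,::-1];b=np.load("top8.npz")["im"][150:260,285:395,::-1]
cv2.imwrite("pics/st8.png",np.hstack([cv2.resize(x,(400,400),interpolation=cv2.INTER_CUBIC) for x in(a,b)]))
plan([-101.5],z=140,half=17.5,clear=12)
E
```

```text
time_s: 12.45
eef_pos: [463.4, -138.4, 151.6]
ee_rot: [0.625, 0.333, 0.622, -0.334]
force: [-0.7, 0.2, -0.8]
grip_width: 0.001
t 12.45 p [ 463.4 -138.4  151.6] n ang-90 -146.2 rc 65.2 spoke line off -10.4 F [-0.72  0.16 -0.78] Fn -0.54 Fu 0.51 T -29.7
-101.5 xy [ 534.2 -161.3] lin [0.0378 0.1556 0.1939] rot [-1.58e+00  8.00e-03  1.00e-03]
```

View pics/st8.png

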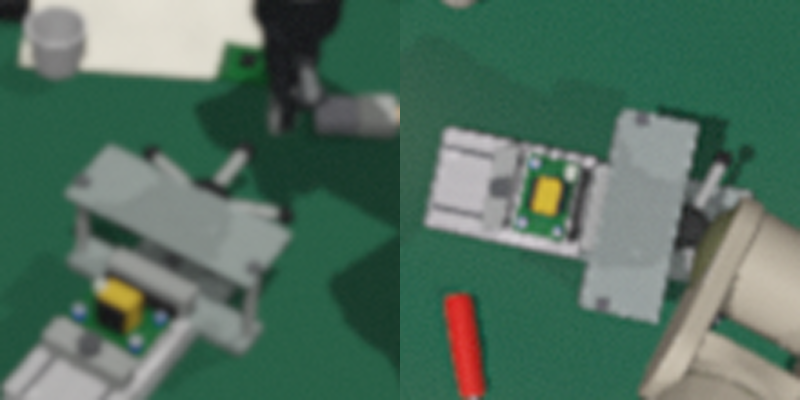

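```bash
python3 -m jog '[{"linear":[0.01,0.04,0.05],"rotation":[-0.2,0,0],"grip":0},{"linear":[0.02,0.08,0.1],"rotation":[-0.45,0,0],"grip":0},{"linear":[0.037,0.12,0.15],"rotation":[-0.7,0,0],"grip":0},{"linear":[0.037,0.155,0.194],"rotation":[-0.95,0,0],"grip":0},{"linear":[0.037,0.155,0.194],"rotation":[-1,0,0],"grip":0},{"linear":[0.037,0.155,0.194],"rotation":[-1,0,0],"grip":0}]'
python3 - <<'E'
from h import *
plan([-101.5],z=66,half=17.5,clear=12)
E
```

```text
time_s: 13.05
eef_pos: [533.9, -161.5, 139.6]
ee_rot: [0.686, 0.172, 0.685, -0.173]
force: [0.0, 0.6, -0.1]
grip_width: -0.001
-101.5 xy [ 534.2 -161.3] lin [2.452e-01 1.500e-03 1.000e-04] rot [-0.586  0.004  0.003]
```

```bash
python3 -m jog '[{"linear":[0.03,0.001,0],"rotation":[-0.2,0,0],"grip":0},{"linear":[0.09,0.001,0],"rotation":[-0.4,0,0],"grip":0},{"linear":[0.17,0.001,0],"rotation":[-0.58,0.004,0],"grip":0},{"linear":[0.23,0.001,0],"rotation":[-0.586,0.004,0],"grip":0},{"linear":[0.243,0.001,0],"rotation":[-0.586,0.004,0],"grip":0},{"linear":[0.243,0.001,0],"rotation":[-0.586,0.004,0],"grip":0},{"linear":[0.243,0.001,0],"rotation":[-0.586,0.004,0],"grip":0}]'
python3 - <<'E'
from h import *
torque()
plan([-101.5,-108,-115,-122,-129],z=66,half=17.5)
E
```

```text
time_s: 13.63
eef_pos: [534.2, -161.5, 67.7]
ee_rot: [0.704, 0.071, 0.703, -0.072]
force: [-0.9, -0.4, 0.3]
grip_width: 0.001
t 13.63 p [ 534.2 -161.5   67.7] n ang-90 -101.6 rc 56.2 spoke line off 17.2 F [-0.95 -0.44  0.26] Fn -0.84 Fu 0.62 T -57.9
-101.5 xy [ 522.5 -158.9] lin [ 0.0057  0.0009 -0.0401] rot [-0.005  0.002  0.004]
-108 xy [ 515.8 -159.2] lin [ 0.0057 -0.0046 -0.0616] rot [0.222 0.002 0.003]
-115 xy [ 508.7 -158.6] lin [ 0.0057 -0.0077 -0.0853] rot [0.466 0.002 0.003]
-122 xy [ 501.7 -157.3] lin [ 0.0057 -0.0079 -0.1092] rot [0.711 0.002 0.003]
-129 xy [ 494.9 -155. ] lin [ 0.0056 -0.0052 -0.1329] rot [0.955 0.003 0.003]
```

```bash
python3 -m jog '[{"linear":[0.0057,0.001,-0.02],"rotation":[0,0.002,0],"grip":0},{"linear":[0.0057,0.0,-0.04],"rotation":[0,0.002,0],"grip":0},{"linear":[0.0057,-0.002,-0.05],"rotation":[0.11,0.002,0],"grip":0},{"linear":[0.0057,-0.0046,-0.0616],"rotation":[0.22,0.002,0],"grip":0},{"linear":[0.0057,-0.0065,-0.073],"rotation":[0.34,0.002,0],"grip":0},{"linear":[0.0057,-0.0077,-0.085],"rotation":[0.47,0.002,0],"grip":0},{"linear":[0.0057,-0.008,-0.097],"rotation":[0.59,0.002,0],"grip":0},{"linear":[0.0057,-0.0079,-0.109],"rotation":[0.71,0.002,0],"grip":0},{"linear":[0.0057,-0.007,-0.121],"rotation":[0.83,0.002,0],"grip":0},{"linear":[0.0057,-0.0052,-0.133],"rotation":[0.955,0.002,0],"grip":0}]'
python3 - <<'E'
from h import *
torque()
for i in range(3):
    im,d=capture("side");torque()
np.savez("side9.npz",im=im,d=d)
cv2.imwrite("pics/s9.png",cv2.resize(im[175:245,285:365,::-1],None,fx=9,fy=8,interpolation=cv2.INTER_CUBIC))
plan([-129,-132,-136,-140,-145,-150,-155],z=66,half=17.5)
E
```

```text
time_s: 14.47
eef_pos: [495.6, -155.7, 67.2]
ee_rot: [0.668, 0.237, 0.664, -0.238]
force: [5.6, -2.5, -1.1]
grip_width: -0.002
t 14.47 p [ 495.6 -155.7   67.2] n ang-90 -129.2 rc 55.9 spoke line off 6.2 F [ 5.58 -2.54 -1.12] Fn 5.93 Fu -1.56 T 341.3
t 14.52 p [ 495.  -155.3   67.1] n ang-90 -129.4 rc 56.0 spoke line off 5.8 F [ 3.87 -1.64  0.09] Fn 4.03 Fu -1.19 T 232.7
t 14.57 p [ 495.2 -155.3   67.1] n ang-90 -129.1 rc 56.0 spoke line off 5.5 F [ 3.15 -0.99  0.32] Fn 3.07 Fu -1.22 T 178.6
t 14.62 p [ 495.2 -155.3   67. ] n ang-90 -129.0 rc 56.0 spoke line off 5.4 F [ 2.32 -0.84  3.02] Fn 2.33 Fu -0.8 T 134.7
-129 xy [ 494.9 -155. ] lin [ 0.0034 -0.     -0.0015] rot [0.001 0.007 0.002]
-132 xy [ 492.  -153.8] lin [ 0.0034 -0.0028 -0.0113] rot [0.106 0.007 0.001]
-136 xy [ 488.4 -152. ] lin [ 0.0034 -0.0057 -0.0247] rot [0.246 0.007 0.001]
-140 xy [ 484.9 -149.9] lin [ 0.0033 -0.0077 -0.0382] rot [0.385 0.007 0.001]
-145 xy [ 480.7 -147. ] lin [ 0.0033 -0.0088 -0.0552] rot [0.56  0.007 0.001]
-150 xy [ 476.8 -143.7] lin [ 0.0032 -0.0085 -0.0722] rot [0.734 0.007 0.   ]
-155 xy [ 473.1 -140. ] lin [ 0.0032 -0.0066 -0.0892] rot [0.909 0.007 0.   ]
```

View pics/s9.png

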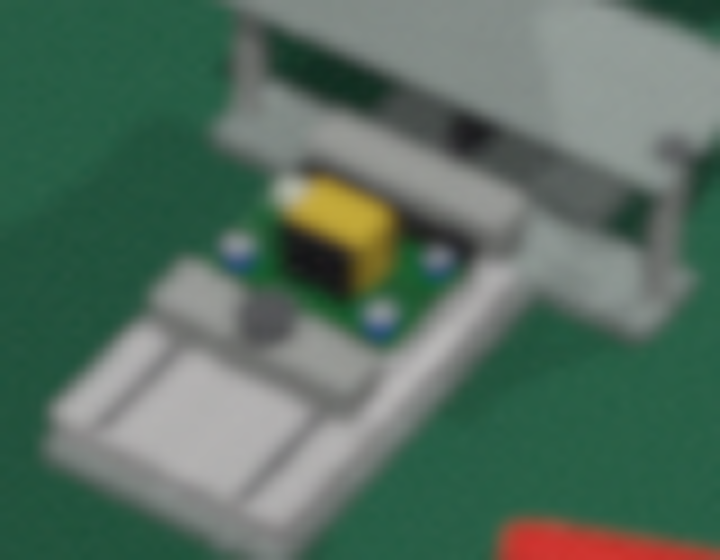

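```bash
python3 -m jog '[{"linear":[0.0034,-0.001,-0.007],"rotation":[0.05,0.007,0],"grip":0},{"linear":[0.0034,-0.0028,-0.0135],"rotation":[0.11,0.007,0],"grip":0},{"linear":[0.0034,-0.0043,-0.02],"rotation":[0.18,0.007,0],"grip":0},{"linear":[0.0034,-0.0057,-0.0265],"rotation":[0.25,0.007,0],"grip":0}]'
python3 - <<'E'
from h import *
torque()
plan([-136,-138,-140,-142,-144],z=66,half=17.5)
E
```

```text
time_s: 14.95
eef_pos: [488.9, -152.5, 67.0]
ee_rot: [0.652, 0.277, 0.649, -0.278]
force: [4.4, -2.6, 2.9]
grip_width: 0.002
t 14.95 p [ 488.9 -152.5   67. ] n ang-90 -136.2 rc 55.9 spoke line off 5.9 F [ 4.37 -2.61  2.87] Fn 4.91 Fu -1.35 T 282.1
-136 xy [ 488.4 -152. ] lin [ 0.0034 -0.0002 -0.0024] rot [-0.007  0.008 -0.001]
-138 xy [ 486.6 -151. ] lin [ 0.0034 -0.0022 -0.0089] rot [ 0.063  0.008 -0.001]
-140 xy [ 484.9 -149.9] lin [ 0.0034 -0.0039 -0.0155] rot [ 0.133  0.008 -0.001]
-142 xy [ 483.1 -148.8] lin [ 0.0034 -0.0054 -0.0222] rot [ 0.203  0.008 -0.001]
-144 xy [ 481.5 -147.6] lin [ 0.0033 -0.0066 -0.0289] rot [ 0.273  0.008 -0.001]
```

```bash
python3 -m jog '[{"linear":[0.0034,-0.001,-0.006],"rotation":[0.03,0.008,0],"grip":0},{"linear":[0.0034,-0.0025,-0.0115],"rotation":[0.08,0.008,0],"grip":0},{"linear":[0.0034,-0.004,-0.017],"rotation":[0.14,0.008,0],"grip":0},{"linear":[0.0034,-0.0054,-0.023],"rotation":[0.2,0.008,0],"grip":0}]'
python3 - <<'E'
from h import *
torque()
plan([-142,-144,-146,-148],z=66,half=17.5)
E
```

```text
time_s: 15.28
eef_pos: [483.9, -149.5, 67.0]
ee_rot: [0.637, 0.31, 0.634, -0.31]
force: [4.2, -3.9, 3.7]
grip_width: -0.0
t 15.28 p [ 483.9 -149.5   67. ] n ang-90 -142.0 rc 55.8 spoke line off 6.1 F [ 4.21 -3.89  3.73] Fn 5.66 Fu -0.92 T 321.4
-142 xy [ 483.1 -148.8] lin [ 0.0034 -0.0006 -0.0036] rot [ 0.001  0.007 -0.003]
-144 xy [ 481.5 -147.6] lin [ 0.0034 -0.0025 -0.0101] rot [ 0.07   0.007 -0.003]
-146 xy [ 479.9 -146.3] lin [ 0.0034 -0.0042 -0.0167] rot [ 0.14   0.007 -0.004]
-148 xy [ 478.3 -145. ] lin [ 0.0034 -0.0057 -0.0234] rot [ 0.21   0.007 -0.004]
```

```bash
python3 -m jog '[{"linear":[0.0,-0.001,-0.007],"rotation":[0.03,0.007,0],"grip":0},{"linear":[0.0,-0.0025,-0.0125],"rotation":[0.08,0.007,0],"grip":0},{"linear":[0.0,-0.004,-0.018],"rotation":[0.14,0.007,0],"grip":0},{"linear":[0.0,-0.0057,-0.024],"rotation":[0.21,0.007,0],"grip":0}]'
python3 - <<'E'
from h import *
torque()
plan([-148,-150,-152,-154],z=66.5,half=17.5)
E
```

```text
time_s: 15.62
eef_pos: [478.8, -145.7, 67.7]
ee_rot: [0.62, 0.343, 0.617, -0.343]
force: [3.9, -3.1, 0.7]
grip_width: -0.003
t 15.62 p [ 478.8 -145.7   67.7] n ang-90 -148.1 rc 55.9 spoke line off 5.9 F [ 3.95 -3.06  0.72] Fn 4.68 Fu -1.73 T 271.9
-148 xy [ 478.3 -145. ] lin [ 0.004  -0.0004 -0.0029] rot [-0.002  0.006 -0.006]
-150 xy [ 476.8 -143.7] lin [ 0.004  -0.0024 -0.0094] rot [ 0.068  0.006 -0.006]
-152 xy [ 475.3 -142.2] lin [ 0.0039 -0.0041 -0.016 ] rot [ 0.138  0.006 -0.006]
-154 xy [ 473.8 -140.8] lin [ 0.0039 -0.0055 -0.0227] rot [ 0.208  0.006 -0.006]
```

```bash
python3 -m jog '[{"linear":[0.0,-0.001,-0.006],"rotation":[0.03,0.006,-0.006],"grip":0},{"linear":[0.0,-0.0025,-0.012],"rotation":[0.08,0.006,-0.006],"grip":0},{"linear":[0.0,-0.004,-0.018],"rotation":[0.14,0.006,-0.006],"grip":0},{"linear":[0.0,-0.0055,-0.024],"rotation":[0.21,0.006,-0.006],"grip":0}]'
python3 - <<'E'
from h import *
torque()
plan([-154,-156,-158,-160],z=66.5,half=17.5)
E
```

```text
time_s: 15.95
eef_pos: [474.1, -141.3, 68.2]
ee_rot: [0.6, 0.375, 0.598, -0.376]
force: [2.9, -4.2, 1.2]
grip_width: 0.002
t 15.95 p [ 474.1 -141.3   68.2] n ang-90 -154.1 rc 56.0 spoke line off 5.7 F [ 2.88 -4.2   1.22] Fn 5.04 Fu -0.76 T 286.3
-154 xy [ 473.8 -140.8] lin [ 0.0057  0.0001 -0.0019] rot [-0.004  0.005 -0.001]
-156 xy [ 472.5 -139.3] lin [ 0.0057 -0.0019 -0.0084] rot [ 0.066  0.005 -0.002]
-158 xy [ 471.1 -137.7] lin [ 0.0057 -0.0036 -0.015 ] rot [ 0.136  0.005 -0.002]
-160 xy [ 469.9 -136.1] lin [ 0.0057 -0.005  -0.0217] rot [ 0.205  0.004 -0.002]
```

```bash
python3 -m jog '[{"linear":[0.003,-0.001,-0.006],"rotation":[0.03,0.005,0],"grip":0},{"linear":[0.004,-0.0025,-0.012],"rotation":[0.08,0.005,0],"grip":0},{"linear":[0.004,-0.0038,-0.018],"rotation":[0.14,0.005,0],"grip":0},{"linear":[0.004,-0.005,-0.024],"rotation":[0.21,0.005,0],"grip":0}]'
python3 - <<'E'
from h import *
torque()
plan([-160,-162,-164,-166],z=66.5,half=17.5)
E
```

```text
time_s: 16.28
eef_pos: [470.1, -136.6, 68.1]
ee_rot: [0.58, 0.406, 0.577, -0.406]
force: [-0.4, -5.5, 5.6]
grip_width: -0.001
t 16.28 p [ 470.1 -136.6   68.1] n ang-90 -160.2 rc 55.9 spoke line off 5.7 F [-0.39 -5.5   5.61] Fn 5.04 Fu 2.23 T 268.9
-160 xy [ 469.9 -136.1] lin [ 0.0052 -0.0002 -0.0018] rot [-0.006  0.006 -0.004]
-162 xy [ 468.6 -134.4] lin [ 0.0052 -0.0022 -0.0084] rot [ 0.064  0.006 -0.004]
-164 xy [ 467.5 -132.8] lin [ 0.0052 -0.0039 -0.015 ] rot [ 0.134  0.006 -0.004]
-166 xy [ 466.4 -131. ] lin [ 0.0051 -0.0054 -0.0216] rot [ 0.203  0.006 -0.004]
```

```bash
python3 -m jog '[{"linear":[0.001,-0.001,-0.006],"rotation":[0.03,0.005,0],"grip":0},{"linear":[0.001,-0.0025,-0.012],"rotation":[0.08,0.005,0],"grip":0},{"linear":[0.001,-0.0039,-0.018],"rotation":[0.14,0.005,0],"grip":0},{"linear":[0.001,-0.0054,-0.024],"rotation":[0.2,0.005,0],"grip":0}]'
python3 - <<'E'
from h import *
torque()
plan([-166,-168,-170,-172],z=67,half=17.5)
E
```

```text
time_s: 16.62
eef_pos: [466.5, -131.3, 68.4]
ee_rot: [0.559, 0.435, 0.556, -0.435]
force: [2.7, -5.6, 1.3]
grip_width: -0.003
t 16.62 p [ 466.5 -131.3   68.4] n ang-90 -165.9 rc 56.0 spoke line off 5.2 F [ 2.7  -5.6   1.29] Fn 6.09 Fu -1.26 T 347.5
-166 xy [ 466.4 -131. ] lin [ 0.0046 -0.0001 -0.0009] rot [ 0.002  0.005 -0.006]
-168 xy [ 465.4 -129.3] lin [ 0.0046 -0.002  -0.0074] rot [ 0.072  0.005 -0.006]
-170 xy [ 464.4 -127.5] lin [ 0.0045 -0.0037 -0.014 ] rot [ 0.142  0.005 -0.006]
-172 xy [ 463.5 -125.6] lin [ 0.0045 -0.0052 -0.0207] rot [ 0.211  0.005 -0.006]
```

```bash
python3 -m jog '[{"linear":[0,0,0.02],"rotation":[0,0,0],"grip":0},{"linear":[0,0,0.045],"rotation":[0,0,0],"grip":0},{"linear":[-0.1,0,0.046],"rotation":[-0.1,0,0],"grip":0},{"linear":[-0.2,0,0.046],"rotation":[-0.3,0,0],"grip":0},{"linear":[-0.26,0,0.046],"rotation":[-0.5,0,0],"grip":0},{"linear":[-0.26,0,0.046],"rotation":[-0.75,0,0],"grip":0},{"linear":[-0.26,0,0.046],"rotation":[-1,0,0],"grip":0},{"linear":[-0.26,0,0.046],"rotation":[-1,0,0],"grip":0}]'
python3 - <<'E'
from h import *
torque()
for n in("side","top"):
    im,d=capture(n);np.savez(f"{n}10.npz",im=im,d=d)
a=np.load("side10.npz")["im"][135:235,290:390,::-1];b=np.load("top10.npz")["im"][170:240,285:355,::-1]
cv2.imwrite("pics/st10.png",np.hstack([cv2.resize(x,(400,400),interpolation=cv2.INTER_CUBIC) for x in(a,b)]))
plan([-93.7],z=140,half=17.5,clear=12)
E
```

```text
time_s: 17.28
eef_pos: [469.4, -144.9, 146.5]
ee_rot: [0.65, 0.282, 0.647, -0.282]
force: [-0.4, 0.2, -0.5]
grip_width: 0.004
t 17.28 p [ 469.4 -144.9  146.5] n ang-90 -137.0 rc 64.8 spoke line off -12.1 F [-0.39  0.22 -0.47] Fn -0.43 Fu 0.14 T -26.0
-93.7 xy [ 542.3 -158.3] lin [0.0211 0.149  0.1976] rot [-1.529  0.006  0.   ]
```

View pics/st10.png

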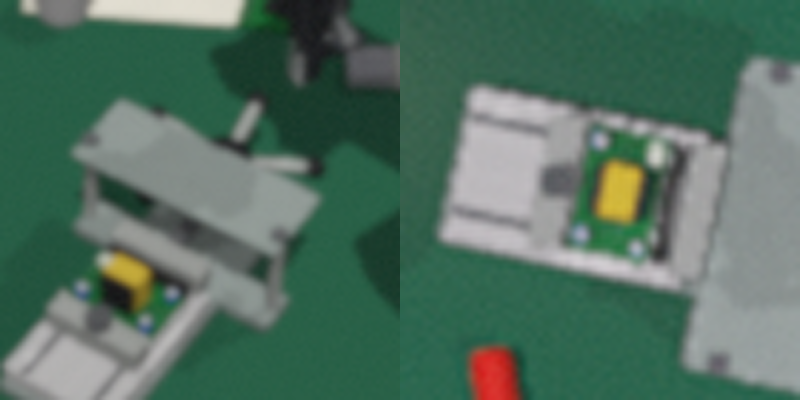

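```bash
python3 -m jog '[{"linear":[0.005,0.04,0.05],"rotation":[-0.2,0,0],"grip":0},{"linear":[0.01,0.08,0.1],"rotation":[-0.45,0,0],"grip":0},{"linear":[0.02,0.12,0.15],"rotation":[-0.7,0,0],"grip":0},{"linear":[0.02,0.149,0.1976],"rotation":[-0.95,0,0],"grip":0},{"linear":[0.02,0.149,0.1976],"rotation":[-1,0,0],"grip":0},{"linear":[0.02,0.149,0.1976],"rotation":[-1,0,0],"grip":0}]'
python3 - <<'E'
from h import *
plan([-93.7],z=66,half=17.5,clear=12)
im,d=capture("side");np.savez("side11.npz",im=im,d=d)
cv2.imwrite("pics/s11.png",cv2.resize(im[130:230,290:390,::-1],None,fx=6,fy=6,interpolation=cv2.INTER_CUBIC))
E
```

```text
time_s: 17.88
eef_pos: [542.1, -158.3, 139.6]
ee_rot: [0.698, 0.117, 0.697, -0.117]
force: [-0.7, -0.4, -0.9]
grip_width: -0.002
-93.7 xy [ 542.3 -158.3] lin [0.2455 0.0003 0.0003] rot [-0.535  0.003  0.001]
```

View pics/s11.png

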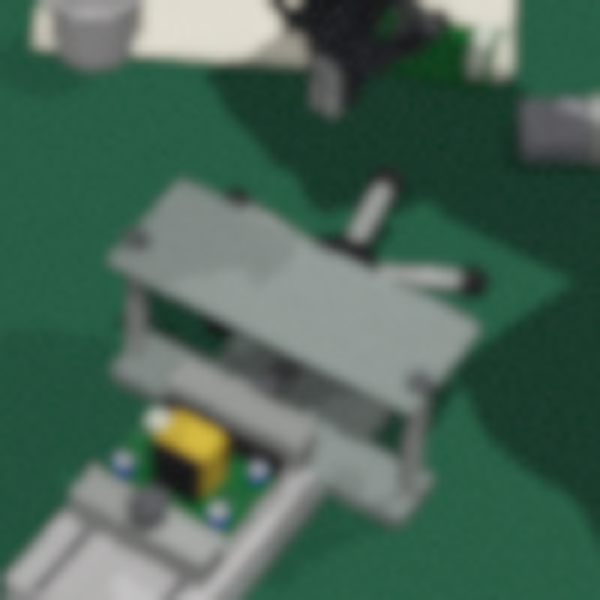

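```bash
python3 -m jog '[{"linear":[0.03,0,0],"rotation":[-0.2,0,0],"grip":0},{"linear":[0.09,0,0],"rotation":[-0.4,0,0],"grip":0},{"linear":[0.17,0,0],"rotation":[-0.535,0.003,0],"grip":0},{"linear":[0.23,0,0],"rotation":[-0.535,0.003,0],"grip":0},{"linear":[0.245,0,0],"rotation":[-0.535,0.003,0],"grip":0},{"linear":[0.245,0,0],"rotation":[-0.535,0.003,0],"grip":0},{"linear":[0.245,0,0],"rotation":[-0.535,0.003,0],"grip":0}]'
python3 - <<'E'
from h import *
torque()
for i in range(4): capture("top");torque()
plan([-88,-91,-94,-96,-98,-100],z=66.5,half=17.5)
E
```

```text
time_s: 18.52
eef_pos: [541.8, -158.3, 67.3]
ee_rot: [0.707, 0.024, 0.706, -0.024]
force: [0.6, -0.7, -0.1]
grip_width: 0.007
t 18.52 p [ 541.8 -158.3   67.3] n ang-90 -93.9 rc 56.0 spoke line off 16.7 F [ 0.57 -0.75 -0.06] Fn 0.62 Fu 0.71 T 22.9
t 18.57 p [ 542.1 -158.5   67.7] n ang-90 -93.9 rc 56.1 spoke line off 17.0 F [ 0.59 -0.05 -0.6 ] Fn 0.59 Fu 0.01 T 33.0
t 18.62 p [ 542.2 -158.5   67.8] n ang-90 -93.8 rc 56.1 spoke line off 17.1 F [-0.63 -0.49  0.93] Fn -0.6 Fu 0.53 T -42.7
t 18.67 p [ 542.2 -158.5   67.6] n ang-90 -93.8 rc 56.1 spoke line off 17.1 F [0.75 0.29 0.03] Fn 0.73 Fu -0.34 T 46.6
t 18.72 p [ 542.2 -158.4   67.4] n ang-90 -93.8 rc 56.1 spoke line off 17.0 F [ 0.32  0.54 -0.44] Fn 0.28 Fu -0.56 T 25.4
-88 xy [ 535.9 -155.9] lin [ 0.0031  0.0071 -0.0213] rot [-0.203  0.003  0.002]
-91 xy [ 533.  -156.8] lin [ 0.0031  0.0033 -0.0308] rot [-0.098  0.003  0.002]
-94 xy [ 530.1 -157.6] lin [ 0.0031  0.0001 -0.0405] rot [0.006 0.003 0.002]
-96 xy [ 528.1 -158. ] lin [ 0.0031 -0.0018 -0.0471] rot [0.076 0.003 0.002]
-98 xy [ 526.  -158.4] lin [ 0.003  -0.0035 -0.0537] rot [0.146 0.003 0.002]
-100 xy [ 524.  -158.7] lin [ 0.003  -0.005  -0.0604] rot [0.216 0.003 0.002]
```

```bash
python3 -m jog '[{"linear":[0.003,0,-0.015],"rotation":[0,0.003,0],"grip":0},{"linear":[0.003,0,-0.03],"rotation":[0,0.003,0],"grip":0},{"linear":[0.003,0,-0.037],"rotation":[0,0.003,0],"grip":0},{"linear":[0.003,0,-0.043],"rotation":[0.03,0.003,0],"grip":0},{"linear":[0.003,-0.0015,-0.049],"rotation":[0.08,0.003,0],"grip":0},{"linear":[0.003,-0.0027,-0.054],"rotation":[0.12,0.003,0],"grip":0}]'
python3 - <<'E'
from h import *
torque()
plan([-97,-98,-99,-100,-101,-102],z=66.5,half=17.5)
E
```

```text
time_s: 19.22
eef_pos: [526.8, -158.4, 67.0]
ee_rot: [0.707, 0.045, 0.704, -0.046]
force: [5.5, 0.2, -1.0]
grip_width: 0.002
t 19.22 p [ 526.8 -158.4   67. ] n ang-90 -97.4 rc 56.1 spoke line off 5.1 F [ 5.47  0.23 -0.96] Fn 5.4 Fu -0.93 T 307.4
-97 xy [ 527.  -158.2] lin [0.0016 0.0007 0.0007] rot [-0.013  0.007  0.003]
-98 xy [ 526.  -158.4] lin [ 0.0016 -0.0003 -0.0025] rot [0.022 0.007 0.003]
-99 xy [ 525.  -158.5] lin [ 0.0016 -0.0013 -0.0058] rot [0.057 0.007 0.003]
-100 xy [ 524.  -158.7] lin [ 0.0016 -0.0022 -0.0091] rot [0.092 0.007 0.003]
-101 xy [ 523.  -158.8] lin [ 0.0016 -0.003  -0.0124] rot [0.127 0.007 0.003]
-102 xy [ 522.  -158.9] lin [ 0.0016 -0.0038 -0.0157] rot [0.162 0.007 0.003]
```

```bash
python3 -m jog '[{"linear":[0.001,-0.001,-0.006],"rotation":[0.04,0.005,0],"grip":0},{"linear":[0.001,-0.002,-0.0095],"rotation":[0.08,0.005,0],"grip":0},{"linear":[0.001,-0.003,-0.013],"rotation":[0.12,0.005,0],"grip":0}]'
python3 - <<'E'
from h import *
torque()
plan([-100,-101,-102,-103,-104],z=66.5,half=17.5)
E
```

```text
time_s: 19.47
eef_pos: [523.8, -159.0, 67.1]
ee_rot: [0.705, 0.066, 0.702, -0.068]
force: [6.2, 0.6, -2.1]
grip_width: 0.001
t 19.47 p [ 523.8 -159.    67.1] n ang-90 -100.9 rc 56.1 spoke line off 5.7 F [ 6.16  0.55 -2.07] Fn 5.95 Fu -1.71 T 343.5
-100 xy [ 524.  -158.7] lin [0.0021 0.0013 0.0006] rot [-0.032  0.009  0.003]
-101 xy [ 523.  -158.8] lin [ 0.0021  0.0002 -0.0027] rot [0.003 0.009 0.003]
-102 xy [ 522.  -158.9] lin [ 0.0021 -0.0007 -0.006 ] rot [0.038 0.009 0.003]
-103 xy [ 521. -159.] lin [ 0.0021 -0.0017 -0.0092] rot [0.073 0.009 0.003]
-104 xy [ 519.9 -159.1] lin [ 0.0021 -0.0025 -0.0125] rot [0.108 0.009 0.003]
```

```bash
python3 -m jog '[{"linear":[0.001,-0.001,-0.006],"rotation":[0.03,0.008,0],"grip":0},{"linear":[0.001,-0.0015,-0.0095],"rotation":[0.06,0.008,0],"grip":0},{"linear":[0.001,-0.0025,-0.013],"rotation":[0.1,0.008,0],"grip":0}]'
python3 - <<'E'
from h import *
torque()
plan([-103,-104,-105,-106,-107],z=66.5,half=17.5)
E
```

```text
time_s: 19.72
eef_pos: [520.9, -159.5, 67.4]
ee_rot: [0.703, 0.084, 0.7, -0.086]
force: [7.6, -0.5, -2.4]
grip_width: -0.003
t 19.72 p [ 520.9 -159.5   67.4] n ang-90 -103.9 rc 56.2 spoke line off 5.9 F [ 7.59 -0.48 -2.4 ] Fn 7.49 Fu -1.35 T 428.6
-103 xy [ 521. -159.] lin [ 0.0028  0.0015 -0.0003] rot [-0.03   0.009  0.004]
-104 xy [ 519.9 -159.1] lin [ 0.0028  0.0005 -0.0036] rot [0.005 0.009 0.004]
-105 xy [ 518.9 -159.1] lin [ 0.0028 -0.0005 -0.0069] rot [0.04  0.009 0.004]
-106 xy [ 517.9 -159.2] lin [ 0.0028 -0.0014 -0.0101] rot [0.075 0.009 0.004]
-107 xy [ 516.9 -159.2] lin [ 0.0028 -0.0023 -0.0134] rot [0.11  0.009 0.004]
```

```bash
python3 -m jog '[{"linear":[0.001,-0.0005,-0.0035],"rotation":[0.02,0.008,0],"grip":0},{"linear":[0.001,-0.001,-0.006],"rotation":[0.04,0.008,0],"grip":0},{"linear":[0.001,-0.0015,-0.0085],"rotation":[0.06,0.008,0],"grip":0}]'
python3 - <<'E'
from h import *
torque()
plan([-103,-104,-105,-106,-107],z=66.5,half=17.5)
E
```

```text
time_s: 19.97
eef_pos: [519.6, -159.8, 67.6]
ee_rot: [0.702, 0.095, 0.699, -0.097]
force: [7.8, -1.9, -1.9]
grip_width: -0.004
t 19.97 p [ 519.6 -159.8   67.6] n ang-90 -105.7 rc 56.3 spoke line off 6.5 F [ 7.8  -1.88 -1.9 ] Fn 8.01 Fu -0.3 T 452.7
-103 xy [ 521. -159.] lin [0.0037 0.0038 0.0036] rot [-0.093  0.01   0.005]
-104 xy [ 519.9 -159.1] lin [0.0037 0.0026 0.0004] rot [-0.058  0.01   0.005]
-105 xy [ 518.9 -159.1] lin [ 0.0037  0.0015 -0.0028] rot [-0.023  0.01   0.005]
-106 xy [ 517.9 -159.2] lin [ 0.0037  0.0005 -0.0061] rot [0.012 0.01  0.004]
-107 xy [ 516.9 -159.2] lin [ 0.0037 -0.0005 -0.0094] rot [0.047 0.01  0.004]
```

```bash
python3 -m jog '[{"linear":[0.001,0,-0.004],"rotation":[0,0.008,0],"grip":0},{"linear":[0.001,0,-0.0065],"rotation":[0.01,0.008,0],"grip":0},{"linear":[0.001,0,-0.0085],"rotation":[0.02,0.008,0],"grip":0}]'
python3 - <<'E'
from h import *
torque()
for i in range(2): capture("side");torque()
E
```

```text
time_s: 20.22
eef_pos: [518.5, -159.8, 67.9]
ee_rot: [0.702, 0.099, 0.698, -0.101]
force: [7.7, -2.9, -3.0]
grip_width: 0.002
t 20.22 p [ 518.5 -159.8   67.9] n ang-90 -106.3 rc 56.4 spoke line off 6.0 F [ 7.75 -2.87 -2.99] Fn 8.24 Fu 0.59 T 461.2
t 20.27 p [ 518.4 -159.8   67.9] n ang-90 -106.3 rc 56.4 spoke line off 6.0 F [ 7.85 -2.79 -2.45] Fn 8.32 Fu 0.47 T 466.6
t 20.32 p [ 518.4 -159.9   67.9] n ang-90 -106.3 rc 56.4 spoke line off 6.0 F [ 7.27 -2.41 -2.21] Fn 7.65 Fu 0.28 T 430.3
```

```bash
python3 -m jog '[{"linear":[0,0,0.01],"rotation":[0,0,0],"grip":0},{"linear":[0,0,0.03],"rotation":[0,0,0],"grip":0},{"linear":[0,0,0.045],"rotation":[0,0,0],"grip":0},{"linear":[-0.1,0,0.046],"rotation":[0,0,0],"grip":0},{"linear":[-0.2,0,0.046],"rotation":[0,0,0],"grip":0},{"linear":[-0.33,-0.1,0.046],"rotation":[0,0,0],"grip":0},{"linear":[-0.45,-0.25,0.046],"rotation":[0,0,0],"grip":0},{"linear":[-0.5,-0.4,0.046],"rotation":[0,0,0],"grip":0},{"linear":[-0.5,-0.5,0.046],"rotation":[0,0,0],"grip":0},{"linear":[-0.5,-0.5,0.046],"rotation":[0,0,0],"grip":0}]'
python3 - <<'E'
from h import *
torque()
for n in("side","top"):
    im,d=capture(n);np.savez(f"{n}12.npz",im=im,d=d);cv2.imwrite(f"pics/{n}12.png",im[:,:,::-1])
a=np.load("side12.npz")["im"][140:240,285:385,::-1];b=np.load("top12.npz")["im"][165:245,285:365,::-1]
cv2.imwrite("pics/st12.png",np.hstack([cv2.resize(x,(400,400),interpolation=cv2.INTER_CUBIC) for x in(a,b)]))
E
```

```text
time_s: 21.15
eef_pos: [487.8, -311.5, 220.2]
ee_rot: [0.702, 0.099, 0.697, -0.103]
force: [0.2, 0.7, -0.5]
grip_width: 0.001
t 21.15 p [ 487.8 -311.5  220.2] n ang-90 -106.5 rc 210.5 spoke line off 19.8 F [ 0.23  0.67 -0.5 ] Fn 0.03 Fu -0.71 T 20.1
```

View pics/st12.png

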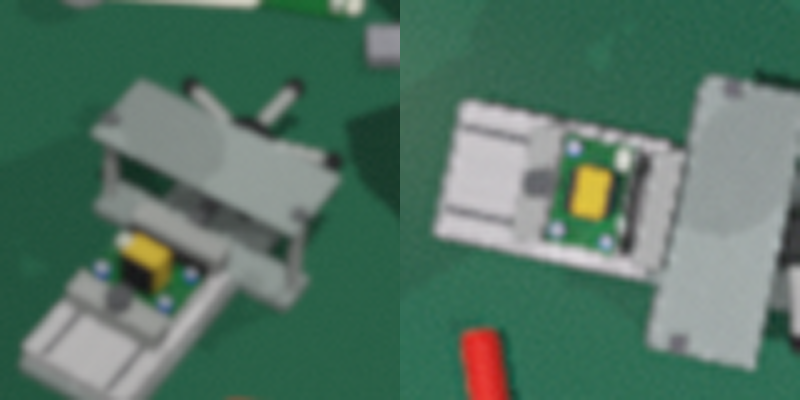

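View pics/top12.png

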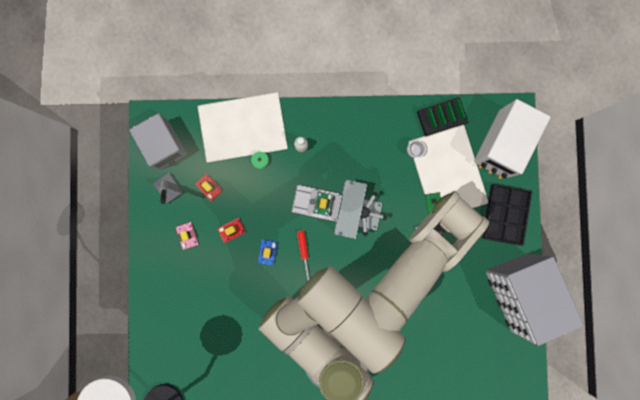

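```bash
python3 -c "
from h import *
for uv in ((285+297/4,140+87/4),(285+335/4,140+161/4)):
    d=plane('side',uv,75)[0][:2]-AX;print(np.degrees(np.arctan2(d[1],d[0])).round(1),np.hypot(*d).round(1))
from rig import finish_job
print(finish_job())"
```

```text
-106.0 77.0
-175.9 75.9
the job is handed in; nothing more can be done
None
```

The module is clamped against the end stop and I handed the job in. The clock read about 21 s of the 72 s allowed. No verdict is reported.

**What I did:** I gripped the green-board module by its transformer, set it on the bed between jaw and stop, and let go. I then turned the wheel clockwise by pushing three spokes with the closed gripper, about 180° (3.1 rad) in all.

**Last checks:**
- **Push:** It rose from about 5.4 N running free to about 8.2 N at 56 mm. That is roughly 460 N mm, or about 17–18 N at the jaw. The stiffening over the last 6° of the wheel gives the same figure. Single force readings scatter by about 0.5 N, so I estimate the jaw force to within about 5 N.
- **Wheel after backing off:** The pushed spoke still stood at about -106° (expected about -105°), so the wheel stayed put.
- **Pictures:** The module sits squarely between pad and stop. The other things on the bench look unmoved, and the arm is clear of everything.

**What disagreed:** The two cameras differed by 3–4 mm. I followed the side camera, which matched the gripper's known position. At that resolution I could not see the contact between module and stop directly, so the tight fit rests on the push readings.

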